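Nest the bearing-press cups

TASK

Put the bearing-press cup set away: take the middle cup from its V-block, turn it mouth up and lower it into the large cup until it stands on the floor, then do the same with the small cup, lowering it into the middle one. Let them in gently without dropping or forcing them, keep the large cup about where it stands, and leave the other things on the bench alone.

Things in the scene. Friction and masses are not known exactly. Their poses are not given: they have to be found in the camera images.
- large: the widest and lowest of three plain turned metal press cups, steel, standing loose, mouth up: outer diameter 85 mm, bore 69 mm, height 45 mm, floor 8 mm thick, about 0.9 kg. Origin: centre of its underside; z up its axis
- large_floor (a point): centre of the large cup's inside floor, 8 mm above its underside
- middle: the middle one of three plain turned metal cups: round, straight, outer diameter 64 mm, bore 53 mm, height 85 mm, floor 6 mm, about 260 g. Starts on its side in a V-block, axis level 60 mm above the bench, mouth towards the robot, overhanging the block. Origin: centre of the outside of its closed end; +x along its axis to the mouth
- middle_foot (a point): centre of the outside of the middle cup's closed end (same point as its origin)
- middle_floor (a point): centre of the middle cup's inside floor, 6 mm from its foot
- middle_rim (a point): centre of the middle cup's mouth, 85 mm from its foot
- small: the narrowest and longest of three plain turned metal cups: round, straight, outer diameter 48 mm, bore 38 mm, height 118 mm, floor 6 mm, about 200 g. Starts on its side in a V-block, axis level 49 mm above the bench, mouth towards the robot, overhanging the block. Origin: centre of the outside of its closed end; +x along its axis to the mouth
- small_foot (a point): centre of the outside of the small cup's closed end (same point as its origin)
- small_rim (a point): centre of the small cup's mouth, 118 mm from its foot
- vblock_a: the V-block that carries the middle cup: dark steel V-block, 50 mm long (its x), 44 to 51 mm wide, 36 mm high, fixed to the bench; origin: centre of its underside; the V groove runs along its x with its bottom line 15 mm above the bench
- vblock_b: the V-block that carries the small cup: dark steel V-block, 50 mm long (its x), 44 to 51 mm wide, 36 mm high, fixed to the bench; origin: centre of its underside; the V groove runs along its x with its bottom line 15 mm above the bench
- bearing: bystander: steel bearing ring lying flat, 42 mm diameter, 14 mm high; origin under its centre
- gear: bystander: small spur gear lying flat, 44 mm diameter, 18 mm high; origin under its centre
- bolt: bystander: hex bolt standing on its head, 26 mm wide, 53 mm high; origin under its centre
- tape: bystander: cardboard tape core lying flat, 68 mm diameter, 24 mm high; origin under its centre
- grease: bystander: grey grease can, 64 mm diameter, 85 mm high; origin under its centre
- jar: bystander: brown glass jar with black cap, 56 mm diameter, 75 mm high; origin under its centre
- wrench: bystander: open-end wrench lying flat near the robot, roughly along y; origin under its centre

How it is judged:
On the way, in this order (a step that is already met when the one before it is completed fails the run):
1. the middle cup stands mouth up, fully home, in the large cup (distance between middle_foot and large_floor below 0.006 m and angle between the x axis of middle and the z axis of large, either way round below 0.06 rad and distance between small_foot and middle_floor above 0.03 m), for 0.2 s.
2. the small cup stands mouth up, fully home, in the middle cup, which is still home in the large one (distance between middle_foot and large_floor below 0.006 m and angle between the x axis of middle and the z axis of large, either way round below 0.06 rad and distance between small_foot and middle_floor below 0.006 m and angle between the x axis of small and the x axis of middle, either way round below 0.06 rad), for 0.2 s.
At the end, for the whole second after the job is handed in: All three cups nested, mouths up, at rest: large one upright and within 40 mm of its start; middle one's foot centre within 6 mm of the centre of the large one's floor; small one's foot centre within 6 mm of the centre of the middle one's floor; axes parallel and upright within 3.4 degrees (all of step 2 and linear speed of each of large, middle, small below 0.02 m/s and angle between large's own z axis and vertical below 0.06 rad); the robot touches nothing.
It fails at once if the middle cup is dropped: moving faster than 0.45 m/s while the fingers do not touch it (a free fall of about 10 mm) (linear speed of middle above 0.45 m/s and contact force between the fingers and middle below 0.05 N).
It fails at once if the small cup is dropped: moving faster than 0.45 m/s while the fingers do not touch it (a free fall of about 10 mm) (linear speed of small above 0.45 m/s and contact force between the fingers and small below 0.05 N).
It fails at once if a cup is forced into the next one with more than 50 N (contact force between middle and large above 50 N or contact force between small and middle above 50 N).
It fails at once if the large cup is pushed more than 40 mm from where it stood (distance of large from where it was at the start of the episode above 0.04 m).
It fails at once if a bystander (bearing ring, gear, bolt, tape core, can, jar or wrench) is moved more than 20 mm (distance of any of bearing, gear, bolt, tape, grease, jar, wrench from where it was at the start of the episode above 0.02 m).
It also fails if it takes over 72 s, if anything falls off the work surface, if the arm or the gripper's body presses on something with over 40 N, if the wrist force passes 120 N, or if a joint passes its speed limit or range.

ROBOT

A 6-joint arm with a two-finger parallel gripper is mounted at the origin on the work surface. World frame = base frame: x ahead of the robot, y to its left, z up, the work surface at z = 0. Lengths are in m, angles in rad, forces in N, time in s.
With the tool pointing down it reaches from about 0.25 to 0.85 m from the base axis. Payload 12.5 kg.
Tool frame: the origin (TCP) lies between the finger pads; the fingertips stand 22 mm ahead of it and the grasp point (between the pads) lies 3 mm ahead of it (manip.tips_ahead is the distance from the TCP to the fingertips, in m); z points along the fingers, y is the direction in which the jaws open and shut (so a half turn about z gives the same grasp; the last joint's range is limited). The gripper opens to 93 mm and grips with 3 to 60 N. Pads are 15 mm wide; open, the fingers measure 128 mm over their backs; the gripper's body (75 mm by 188 mm) begins 65 mm behind the grasp point.
Start: joints at [1.256, 0.351, 1.652, -0, 1.139, -0.085], TCP at [0.125, 0.536, 0.219] pointing down, gripper open.
Joint ranges: [-2.75, 2.75], [-0.79, 2.1], [0.01, 2.65], [-1.57, 4.71], [0.07, 3.14], [-2.87, 2.87]. Speed limits (rad/s): [2.22, 2.22, 2.79, 3.14, 3.14, 3.14].

INTERFACE

Orientations are given as a unit quaternion [x, y, z, w].
In Python, from cell import manip gives the robot as it stands.
- The arm moves only by the tool move_arm, never from a script. Its argument "targets" is text: rows parted by semicolons, each of 7 numbers parted by spaces: the opening, from 0 (shut) to 1 (fully open), then the shift along the tool's x, y, z in cm, then the turn, a rotation vector about the tool's x, y, z in degrees. A call has 1 to 20 rows; each row is the pose to reach, as a shift and turn from the pose commanded when the call began, along the tool's axes at that moment; what a row does not reach only later rows make up. A row lasts 1/10 s, in which the tool goes at most 50 mm and 8.59 degrees, less where a joint would pass 70% of its speed; a pose out of reach is approached as far as the arm can. A call with a gripper value outside its range is refused whole. The fingers move at their own pace and stop on an object; the grip force is fixed at half the most. Time passes only in rows, so rows that repeat a pose let the fingers close. It gives the time, the measured TCP pose, the force and the opening at its end, in the units of the state.
- manip.read_state(): the state, without advancing time (a new reading comes with each control period).
- manip.camera(name): name is "scene" or "top"; returns a dict with "image" (480x640x3 uint8, red, green, blue), "vfov" (degrees; the focal length in pixels is half the picture's height over the tangent of half this angle, whatever the lens; pixels are square), "cx", "cy" (the principal point, pixels), "D" ([k1, k2, p1, p2, k3] as OpenCV has them; the pictures are not rectified), "R" (3x3) and "t" (3): a world point X has camera coordinates R X + t. Camera axes: x right, y down, z forward; pixel columns grow to the right and rows downward; lengths in m; the calibration is good to about 2 mm. A picture is of the moment at which its call begins. There is no depth.
- manip.hand_in(): hands the job in, once; it reports no verdict.
The state is a dict: "time_s": time; "joint_positions": joint angles; "joint_velocities": joint speeds; "joint_torque": joint torques, N m; "tool_pos": TCP position; "tcp_rot": TCP orientation; "wrist_force": force on the tool from outside, world axes, zero at the start; "wrist_torque": the same for the moment, N m; "opening": opening from 0.0 (shut) to 1.0 (fully open).
Only numpy, scipy, OpenCV 4.12 (cv2) and the standard library are available. Lean on these libraries where they do the work, as an engineer would, in place of code of your own. Each camera call takes 0.05 s, during which the arm holds its last target.

## Working session

There is one attempt and no reset: what is moved stays moved. The work goes in short steps, Python scripts to look and compute and a tool call to move; the robot and the scene stay as the last step left them, time stands still between calls to the robot, and variables do not carry over. Pictures are saved under pics/ and viewed, and the job is handed in when it is done.

Besides the shell and the picture viewer there is one more tool, called after ">>>" in YAML: its name, and indented under it one key for each argument. move_arm: Moves the arm, as the interface text tells. Its arguments: {"type":"object","properties":{"targets":{"type":"string"}},"required":["targets"]}

```bash
mkdir -p pics; ls
cat > look.py <<'E'
import cv2,sys
from cell import manip
def snap(n,tag):
    c=manip.camera(n); cv2.imwrite(f'pics/{tag}_{n}.png',c['image'][:,:,::-1]); return c
E
python3 - <<'E'
from look import *
for n in('scene','top'):
    c=snap(n,'a'); print(n,{k:c[k] for k in c if k!='image'})
print(manip.read_state(), manip.tips_ahead)
E
```

```text
pics
scene {'vfov': 57.70166980148476, 'cx': 317.7346217739109, 'cy': 234.43557870829665, 'D': array([-0.04495821,  0.        ,  0.        ,  0.        ,  0.        ]), 'R': array([[ 0.09754233,  0.99511324, -0.0153342 ],
       [ 0.61457898, -0.07234649, -0.78553081],
       [-0.78280149,  0.06719843, -0.61863253]]), 't': array([-0.05380269, -0.30751042,  1.479871  ])}
top {'vfov': 46.2898478410057, 'cx': 329.8398516218406, 'cy': 242.99517082275173, 'D': array([-0.03931753,  0.        ,  0.        ,  0.        ,  0.        ]), 'R': array([[ 0.01894593, -0.99981849, -0.00200748],
       [-0.99922764, -0.01886552, -0.03447045],
       [ 0.03442632,  0.002659  , -0.9994037 ]]), 't': array([-0.01783025,  0.58213364,  1.29431729])}
{'time_s': 0.1, 'joint_positions': array([ 1.25642084e+00,  3.51191829e-01,  1.65232282e+00, -1.43616037e-05,
        1.13906489e+00, -8.45803447e-02]), 'joint_velocities': array([ 0.00037057, -0.0010473 , -0.00043205,  0.00025463,  0.00093082,
       -0.00075708]), 'joint_torque': array([-4.54056153e-04, -4.98025131e+01, -2.85701054e+01,  6.99912454e-02,
        2.39516201e-02, -4.28143119e-05]), 'tool_pos': array([0.12515798, 0.53527882, 0.21836423]), 'tcp_rot': array([ 1.14641935e-01,  9.93406756e-01, -4.84953003e-04, -9.13889378e-05]), 'wrist_force': array([-0.59748355,  0.64358196, -0.87596925]), 'wrist_torque': array([-0.04235393,  0.0116432 ,  0.02552069]), 'opening': 0.9994904100293334} 0.022
```

View pics/a_scene.png

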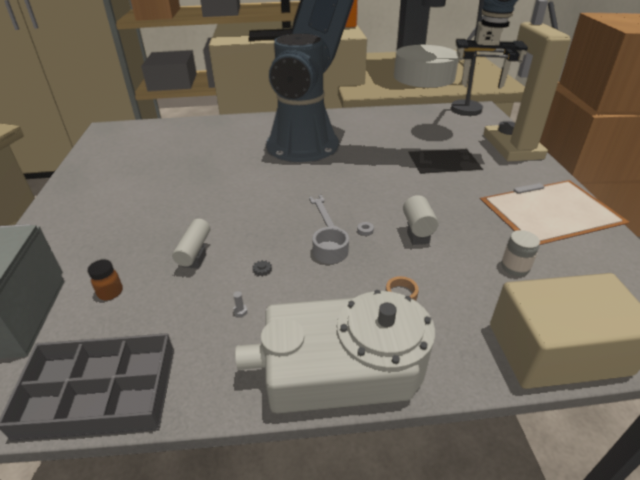

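View pics/a_top.png

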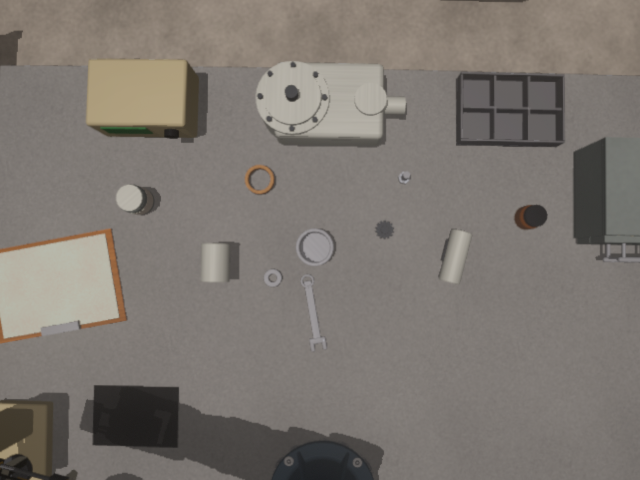

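```bash
cat >> look.py <<'E'
import numpy as np
def ray(c,uv):
    f=240/np.tan(np.radians(c['vfov']/2)); K=np.array([[f,0,c['cx']],[0,f,c['cy']],[0,0,1]])
    p=cv2.undistortPoints(np.array(uv,float).reshape(-1,1,2),K,c['D']).reshape(-1,2)
    d=np.c_[p,np.ones(len(p))]@c['R']; o=-c['R'].T@c['t']; return o,d
def onz(c,uv,z):
    o,d=ray(c,uv); return o+d*((z-o[2])/d[:,2])[:,None]
def proj(c,X):
    f=240/np.tan(np.radians(c['vfov']/2)); K=np.array([[f,0,c['cx']],[0,f,c['cy']],[0,0,1]])
    return cv2.projectPoints(np.array(X,float).reshape(-1,1,3),cv2.Rodrigues(c['R'])[0],c['t'],K,c['D'])[0].reshape(-1,2)
def tri(c1,uv1,c2,uv2):
    o1,d1=ray(c1,[uv1]);o2,d2=ray(c2,[uv2]);d1=d1[0];d2=d2[0]
    s=np.linalg.lstsq(np.c_[d1,-d2],o2-o1,rcond=None)[0]; a=o1+s[0]*d1;b=o2+s[1]*d2
    return (a+b)/2,np.linalg.norm(a-b)
def crop(tag,n,x0,y0,w,h,k):
    im=cv2.imread(f'pics/{tag}_{n}.png')[y0:y0+h,x0:x0+w]
    cv2.imwrite(f'pics/{tag}_{n}_{x0}_{y0}.png',cv2.resize(im,None,fx=k,fy=k,interpolation=cv2.INTER_CUBIC))
E
python3 - <<'E'
from look import *
crop('a','top',190,215,290,85,2.7)
crop('a','scene',165,185,280,95,2.8)
im=cv2.imread('pics/a_top.png')
print(im[262,215],im[256,455],im[300,215],im[247,315],im[236,303])
E
```

```text
[160 169 173] [167 176 180] [119 123 129] [153 151 155] [114 113 117]
```

View pics/a_top_190_215.png

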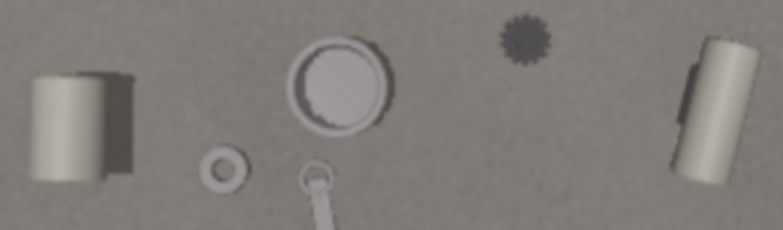

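View pics/a_scene_165_185.png

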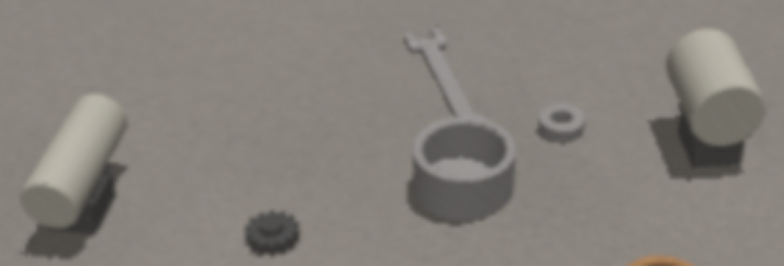

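```bash
cat >> look.py <<'E'
def cupmask(im):  # BGR cream
    im=im.astype(int); b,g,r=im[...,0],im[...,1],im[...,2]
    return ((g-b>=6)&(g+r>282)).astype(np.uint8)
def box(m,x0,y0,x1,y1):
    q=np.zeros_like(m);q[y0:y1,x0:x1]=m[y0:y1,x0:x1]
    cs=cv2.findContours(q,cv2.RETR_EXTERNAL,cv2.CHAIN_APPROX_NONE)[0]
    return max(cs,key=cv2.contourArea)
E
python3 - <<'E'
from look import *
c=manip.camera('top'); im=c['image'][:,:,::-1]
m=cupmask(im)
for nm,bx,zz,D,L in(('mid',(190,225,245,300),.060,.064,.085),('small',(425,215,485,300),.049,.048,.118)):
    k=box(m,*bx); r=cv2.minAreaRect(k); print(nm,r,cv2.boundingRect(k))
    bp=cv2.boxPoints(r)
    # expand by half px: contour is pixel centres
    ce=bp.mean(0)
    P=onz(c,bp,zz); print(P.round(4)); print([round(float(np.linalg.norm(P[i]-P[(i+1)%4])),4) for i in range(4)],P.mean(0).round(4))
# large
h=im.astype(int); g=((h[...,2]-h[...,0])<5).astype(np.uint8)
g=cv2.morphologyEx(g,cv2.MORPH_CLOSE,np.ones((3,3)))
k=box(g,285,220,345,275); print(cv2.boundingRect(k),cv2.fitEllipse(cv2.convexHull(k)),cv2.minEnclosingCircle(k))
crop('a','top',285,220,70,60,8)
cv2.imwrite('pics/mask.png',np.hstack([cv2.resize(255*g[210:300,180:490],None,fx=2,fy=2),]))
cv2.imwrite('pics/mask2.png',cv2.resize(255*m[210:300,180:490],None,fx=2,fy=2))
E
```

```text
mid ((212.0, 262.0), (38.0, 20.0), 90.0) (202, 243, 21, 39)
[[0.5752 0.2793 0.06  ]
 [0.5761 0.2344 0.06  ]
 [0.4912 0.2322 0.06  ]
 [0.4903 0.2771 0.06  ]]
[0.045, 0.0849, 0.0449, 0.085] [0.5332 0.2558 0.06  ]
small ((456.00421142578125, 256.2344665527344), (15.846251487731934, 52.885257720947266), 14.931416511535645) (443, 230, 27, 53)
[[ 0.503  -0.2599  0.049 ]
 [ 0.6188 -0.2894  0.049 ]
 [ 0.6102 -0.3242  0.049 ]
 [ 0.4944 -0.2946  0.049 ]]
[0.1195, 0.0359, 0.1195, 0.0357] [ 0.5566 -0.292   0.049 ]
(296, 229, 38, 37) ((314.5301513671875, 246.7064208984375), (37.189369201660156, 37.758544921875), 101.81517028808594) ((314.56610107421875, 246.89328002929688), 19.014949798583984)
```

View pics/mask.png

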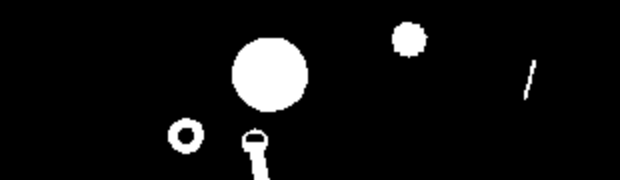

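View pics/mask2.png

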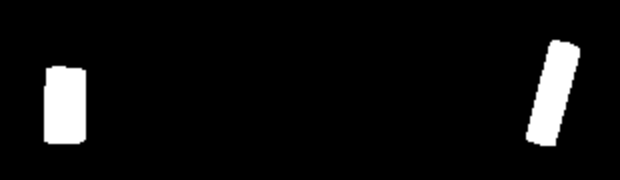

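View pics/a_top_285_220.png

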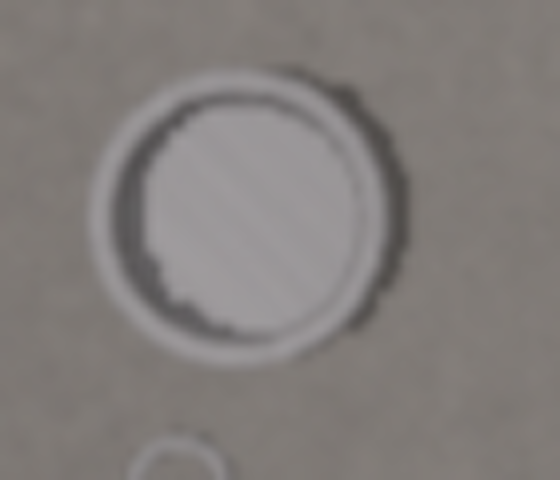

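Run:
```python
from look import *
c=manip.camera('top'); im=c['image'].astype(int)
print(im[255:270,196:235].mean(0).round(0).astype(int).tolist())
print(im[256,438:475].tolist())
print(im[238:248,210:220].mean(1).round(0).astype(int).tolist(),im[277:288,210:220].mean(1).round(0).astype(int).tolist())
print(-c['R'].T@c['t'])
h=im
e=(314.6,246.8)
print(onz(c,[e],.045), onz(c,[(296-.5,247),(333.5,247),(315,228.5),(315,265.5)],.045))
```

```text
[[127, 121, 117], [127, 121, 117], [126, 121, 117], [126, 121, 117], [127, 122, 117], [133, 129, 122], [145, 141, 132], [153, 149, 140], [160, 156, 147], [165, 161, 152], [169, 164, 155], [170, 166, 157], [172, 167, 158], [174, 170, 160], [178, 174, 164], [180, 176, 166], [180, 175, 166], [180, 176, 167], [178, 174, 164], [173, 169, 160], [169, 165, 156], [165, 161, 152], [162, 158, 149], [158, 154, 145], [154, 150, 141], [151, 147, 138], [147, 142, 134], [140, 136, 128], [134, 130, 122], [127, 123, 116], [117, 114, 107], [106, 103, 97], [93, 90, 85], [82, 79, 75], [80, 76, 73], [82, 78, 75], [82, 78, 75], [82, 78, 75], [82, 78, 75]]
[[127, 122, 117], [128, 123, 119], [127, 122, 118], [95, 91, 88], [70, 67, 67], [70, 68, 68], [80, 77, 74], [109, 105, 99], [126, 122, 115], [136, 133, 125], [144, 140, 132], [152, 148, 139], [158, 154, 145], [162, 158, 149], [165, 161, 152], [170, 166, 157], [176, 172, 163], [180, 176, 167], [181, 177, 168], [179, 175, 166], [175, 170, 162], [170, 166, 157], [167, 162, 153], [162, 158, 149], [157, 153, 144], [154, 150, 140], [146, 142, 133], [134, 130, 122], [121, 117, 110], [122, 117, 112], [124, 118, 114], [126, 120, 116], [126, 121, 117], [126, 121, 117], [126, 121, 117], [126, 121, 117], [126, 121, 116]]
[[132, 126, 122], [132, 126, 122], [131, 125, 121], [128, 122, 118], [120, 115, 111], [138, 134, 126], [164, 160, 151], [173, 169, 160], [174, 169, 160], [174, 170, 161]] [[171, 167, 158], [171, 167, 158], [171, 167, 158], [169, 165, 156], [158, 154, 145], [138, 133, 127], [128, 123, 118], [127, 122, 118], [128, 122, 118], [128, 122, 118], [128, 123, 118]]
[ 0.53746325 -0.01028635  1.3135761 ]
[[0.57190716 0.02736891 0.045     ]] [[ 0.57063804  0.0705412   0.045     ]
 [ 0.5722623  -0.0153541   0.045     ]
 [ 0.61334484  0.02728825  0.045     ]
 [ 0.52969202  0.02562807  0.045     ]]
```

Run:
```python
from look import *
c=manip.camera('top'); g=c['image'].astype(float).mean(2)
def edges(rows,l0,r0,sl):
    out=[]
    for r in rows:
        s=sl*(r-rows[0]); 
        def best(x0):
            x0=x0+s; xs=np.arange(int(x0)-4,int(x0)+5); d=np.abs(np.gradient(g[r]))[xs]; d=np.clip(d-d.max()*.3,0,None); return (xs*d).sum()/d.sum()
        out.append((r,best(l0),best(r0)))
    return np.array(out)
for nm,a,z in(('mid',(range(247,279),201,227.5,0),.06),('small',(range(238,274),449.5,470.5,-.26),.049)):
    E=edges(*a); pl=np.polyfit(E[:,0],E[:,1],1);pr=np.polyfit(E[:,0],E[:,2],1); print(nm,pl,pr, np.abs(E[:,1]-np.polyval(pl,E[:,0])).max(),np.abs(E[:,2]-np.polyval(pr,E[:,0])).max())
    mid=(pl+pr)/2
    rows=np.array([243.,282.]) if nm=='mid' else np.array([231.,281.5])
    P=onz(c,np.c_[np.polyval(mid,rows),rows],z); print(P, np.degrees(np.arctan2(*(P[0]-P[1])[1::-1])), np.linalg.norm(P[0]-P[1]))
    W=onz(c,[(np.polyval(pl,262),262),(np.polyval(pr,262),262)],z); print('w',W[0]-W[1])
```

```text
mid [-1.49738392e-02  2.06243988e+02] [-2.41480158e-02  2.32719220e+02] 0.1971065442224642 0.2205391356158941
[[0.57576963 0.2507042  0.06      ]
 [0.48859271 0.2501949  0.06      ]] 0.3347267051957389 0.08717841178215203
w [-0.00105335  0.05402298  0.        ]
small [-1.98537775e-01  4.94553088e+02] [-2.68868359e-01  5.33198272e+02] 1.9076369201020498 0.35313298174799
[[ 0.61367964 -0.30015541  0.049     ]
 [ 0.49931066 -0.27478534  0.049     ]] -12.507199980162156 0.11714906420327435
w [-0.00083965  0.04572684  0.        ]
```

```bash
cat >> look.py <<'E'
from scipy.spatial.transform import Rotation as Ro
def Rt(az,pitch,):  # tool z heading az(deg), pitched down by pitch; jaws horizontal
    a,p=np.radians([az,pitch]); z=np.array([np.cos(a)*np.cos(p),np.sin(a)*np.cos(p),-np.sin(p)]); y=np.array([-np.sin(a),np.cos(a),0]); return np.c_[np.cross(y,z),y,z]
def go(P,az,pitch,grasp=True,s=None):
    s=s or manip.read_state(); R0=Ro.from_quat(s['tcp_rot']).as_matrix(); R=Rt(az,pitch)
    t=np.array(P)-(0.003*R[:,2] if grasp else 0)
    d=R0.T@(t-s['tool_pos'])*100; rv=np.degrees(Ro.from_matrix(R0.T@R).as_rotvec())
    print('go',d.round(2),rv.round(1)); return d,rv
def st():
    s=manip.read_state(); R=Ro.from_quat(s['tcp_rot']).as_matrix(); z=R[:,2]
    print('t',round(s['time_s'],2),'q',s['joint_positions'].round(3),'grasp',(s['tool_pos']+.003*z).round(4),'az',np.degrees(np.arctan2(-R[0,1],R[1,1])).round(2),'pitch',np.degrees(np.arctan2(-z[2],np.hypot(z[0],z[1])*np.sign(z@[R[1,1],-R[0,1],0]))).round(2),'F',s['wrist_force'].round(1),'op',round(s['opening'],3)); return s
E
python3 - <<'E'
from look import *
st()
c=manip.camera('top')
print('small axis pt',onz(c,[(455.1,256)],.049))
u=np.array([np.cos(np.radians(40)),0,-np.sin(np.radians(40))])
go(np.array([.508,.25,.06])-.1*u,0,40)
go(np.array([.508,.25,.06])-.1*u,0,90)
E
```

```text
t 0.25 q [ 1.256  0.351  1.652  0.     1.139 -0.085] grasp [0.1252 0.5354 0.2156] az -13.17 pitch 90.03 F [ 0.  -0.5  0.2] op 0.999
small axis pt [[ 0.55701418 -0.28993263  0.049     ]]
go [-36.09 -20.87   9.25] [ -5.8 -49.8 -12.3]
go [-36.31 -20.81   9.14] [ -0.   -0.  -13.2]
```

>>> move_arm:
  targets: "1 -36.1 -20.9 9.2 -5.8 -49.8 -12.3;1 -36.1 -20.9 9.2 -5.8 -49.8 -12.3;1 -36.1 -20.9 9.2 -5.8 -49.8 -12.3;1 -36.1 -20.9 9.2 -5.8 -49.8 -12.3;1 -36.1 -20.9 9.2 -5.8 -49.8 -12.3;1 -36.1 -20.9 9.2 -5.8 -49.8 -12.3;1 -36.1 -20.9 9.2 -5.8 -49.8 -12.3;1 -36.1 -20.9 9.2 -5.8 -49.8 -12.3;1 -36.1 -20.9 9.2 -5.8 -49.8 -12.3;1 -36.1 -20.9 9.2 -5.8 -49.8 -12.3;1 -36.1 -20.9 9.2 -5.8 -49.8 -12.3;1 -36.1 -20.9 9.2 -5.8 -49.8 -12.3;1 -36.1 -20.9 9.2 -5.8 -49.8 -12.3"

```text
time_s: 1.6
tool_pos: [0.4216, 0.2703, 0.1634]
tcp_rot: [0.008, 0.916, -0.016, 0.4]
wrist_force: [0.5, 0.7, 0.6]
opening: 1.002
```

Run:
```python
from look import *
st(); go([.508,.25,.06],0,40)
for n in('scene','top'): snap(n,'b')
```

```text
t 1.6 q [ 0.778  0.263  2.247 -1.57   0.57   0.603] grasp [0.4238 0.2702 0.1614] az -1.57 pitch 42.82 F [0.5 0.7 0.6] op 1.002
go [ 1.72 -1.56 13.13] [-2.1 -2.9 -0. ]
```

View pics/b_scene.png

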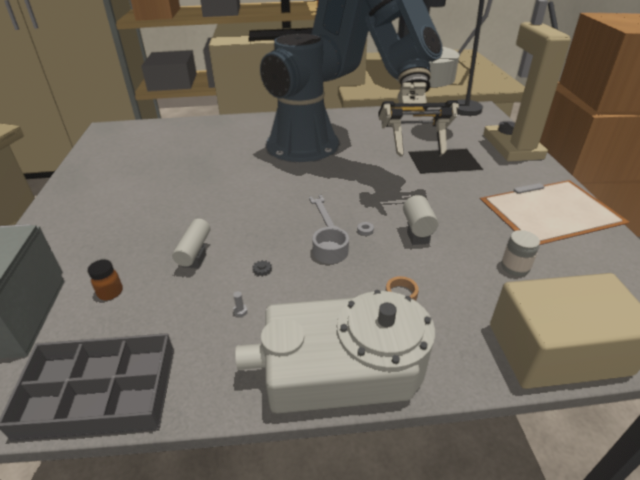

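View pics/b_top.png

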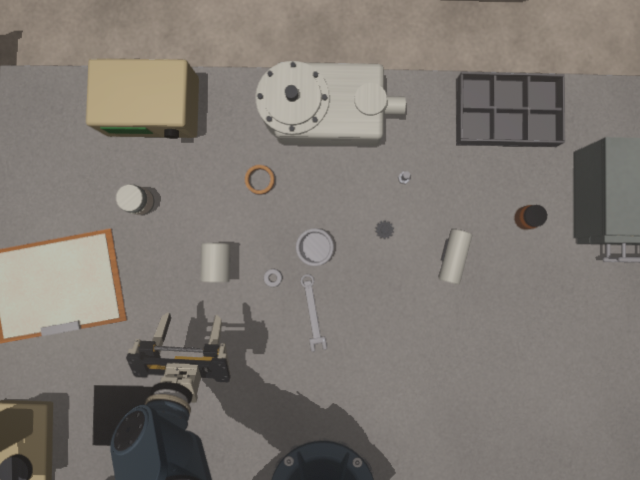

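```bash
cat > kin.py <<'E'
import numpy as np
from scipy.spatial.transform import Rotation as Ro
from scipy.optimize import least_squares
def rz(a):return Ro.from_euler('z',a).as_matrix()
def ry(a):return Ro.from_euler('y',a).as_matrix()
def fk(q,p,s4=1,s6=1,o6=np.pi):
    a,d1,l2,l3,L=p
    R=rz(q[0]); x=R@[a,0,d1]
    R=R@ry(q[1]); x=x+R@[0,0,l2]
    R=R@ry(q[2]); x=x+R@[0,0,l3]
    R=R@rz(s4*q[3])@ry(q[4]); x=x+R@[0,0,L]
    return x,R@rz(s6*q[5]+o6)
D=[([1.25642,.35119,1.65232,0,1.13906,-.08458],[0.12515798,0.53527882,0.21836423],[.11464,.993407,-.000485,-.000091]),
 ([.778,.263,2.247,-1.57,.57,.603],[0.4216,0.2703,0.1634],[.008,.916,-.016,.4])]
E
python3 - <<'E'
from kin import *
for s4 in(1,-1):
  for s6 in(1,-1):
    for o in (0,np.pi):
      e=[np.degrees((Ro.from_matrix(fk(q,[0]*5,s4,s6,o)[1]).inv()*Ro.from_quat(r)).magnitude()) for q,x,r in D]; print(s4,s6,o,e)
f=lambda p:np.concatenate([fk(q,p)[0]-x for q,x,r in D]+[1e-3*(np.array(p)-[0,.3,.4,.4,.25])])
r=least_squares(f,[0,.3,.4,.4,.25]);print(r.x,r.fun.round(4))
E
```

```text
1 1 0 [np.float64(89.99936454418621), np.float64(90.04784192630616)]
1 1 3.141592653589793 [np.float64(90.00063546386777), np.float64(89.95216909309515)]
1 -1 0 [np.float64(80.30721048249929), np.float64(159.1465475278587)]
1 -1 3.141592653589793 [np.float64(99.6927895256713), np.float64(20.85348342731538)]
-1 1 0 [np.float64(89.99936454418621), np.float64(106.83760555510338)]
-1 1 3.141592653589793 [np.float64(90.00063546386777), np.float64(107.04074258072419)]
-1 -1 0 [np.float64(80.30721048249929), np.float64(68.20664961837217)]
-1 -1 3.141592653589793 [np.float64(99.6927895256713), np.float64(162.54862174281163)]
[0.05354664 0.03839962 0.54639606 0.33752391 0.19154221] [ 0.0442 -0.0144  0.      0.      0.     -0.      0.0001 -0.0003  0.0001
 -0.0001 -0.0001]
```

```bash
cat > kin.py <<'E'
import numpy as np
from scipy.spatial.transform import Rotation as Ro
from scipy.optimize import least_squares
def rz(a):return Ro.from_euler('z',a).as_matrix()
def ry(a):return Ro.from_euler('y',a).as_matrix()
def fk(q,p,o6=np.pi/2):
    a,d1,l2,l3,L,b,e=p
    R=rz(q[0]); x=R@[a,b,d1]
    R=R@ry(q[1]); x=x+R@[0,0,l2]
    R=R@ry(q[2]); x=x+R@[e,0,l3]
    R=R@rz(q[3])@ry(q[4]); x=x+R@[0,0,L]
    return x,R@rz(q[5]+o6)
D=[([1.25642,.35119,1.65232,0,1.13906,-.08458],[0.12515798,0.53527882,0.21836423],[.11464,.993407,-.000485,-.000091]),
 ([.778,.263,2.247,-1.57,.57,.603],[0.4216,0.2703,0.1634],[.008,.916,-.016,.4])]
E
python3 - <<'E'
from kin import *
for o in(np.pi/2,-np.pi/2): print(o,[np.degrees((Ro.from_matrix(fk(q,[0]*7,o)[1]).inv()*Ro.from_quat(r)).magnitude()) for q,x,r in D])
p0=np.array([0,.2,.43,.4,.25,.045,0])
f=lambda p:np.concatenate([fk(q,p)[0]-x for q,x,r in D]+[1e-3*(p-p0)])
r=least_squares(f,p0);print(r.x,r.fun.round(4))
E
```

```text
1.5707963267948966 [np.float64(0.0011518356842270257), np.float64(0.059590713169699716)]
-1.5707963267948966 [np.float64(179.9993645401592), np.float64(179.95216358109448)]
[-0.00289403  0.25107332  0.49486231  0.43769703  0.27770598  0.0464965
  0.03978614] [ 0.     -0.     -0.     -0.      0.     -0.     -0.      0.0001  0.0001
  0.      0.      0.      0.    ]
```

```bash
cat >> kin.py <<'E'
PK=np.array([-0.00289403,0.25107332,0.49486231,0.43769703,0.27770598,0.0464965,0.03978614])
lo=np.array([-2.75,-.79,.01,-1.57,.07,-2.87]);hi=np.array([2.75,2.1,2.65,4.71,3.14,2.87])
def ik(x,R,n=30,seed=0,wide=False,q0=None):
    l,h=lo.copy(),hi.copy()
    if wide: l[3]=-4.71
    rng=np.random.default_rng(seed); best=[]
    for i in range(n):
        s=l+(h-l)*rng.random(6) if q0 is None or i else np.clip(q0,l+1e-6,h-1e-6)
        def f(q):
            X,Q=fk(q,PK); return np.concatenate([(X-x)*3,Ro.from_matrix(Q.T@R).as_rotvec()])
        r=least_squares(f,s,bounds=(l,h))
        if r.cost<1e-9 and not any(np.abs(r.x-b).max()<.02 for b in best): best.append(r.x)
        if q0 is not None and best: break
    return best
E
cat > t.py <<'E'
from kin import *
import sys
sys.path.insert(0,'.')
from look import Rt
g=np.array([.508,.25,.06])
for th in(0,20,30,40,50,60,70):
    R=Rt(0,th); 
    for b in(0,.1):
        print(th,b,[q.round(2).tolist() for q in ik(g-(b+.003)*R[:,2],R)])
E
python3 t.py
```

```text
0 0 [[0.69, 1.07, 2.2, 3.84, 1.67, 1.65]]
0 0.1 [[0.93, 1.12, 2.32, 4.1, 1.75, 1.81]]
20 0 [[0.66, 0.8, 2.26, 3.82, 1.16, 1.52]]
20 0.1 [[0.87, 0.7, 2.41, 4.02, 1.21, 1.55]]
30 0 [[0.63, 0.68, 2.25, 3.86, 0.88, 1.41]]
30 0.1 [[0.8, 0.5, 2.39, 4.07, 0.89, 1.34]]
40 0 [[0.59, 0.58, 2.21, 3.98, 0.6, 1.23]]
40 0.1 [[0.72, 0.36, 2.33, 4.28, 0.59, 1.02]]
50 0 [[0.54, 0.52, 2.14, 4.33, 0.36, 0.84]]
50 0.1 [[0.63, 0.28, 2.23, -1.47, 0.39, 0.4]]
60 0 [[0.49, 0.49, 2.06, -1.1, 0.27, -0.05]]
60 0.1 [[0.55, 0.26, 2.11, -0.71, 0.41, -0.41]]
70 0 [[0.45, 0.49, 1.96, -0.39, 0.4, -0.78]]
70 0.1 [[0.48, 0.29, 1.97, -0.29, 0.59, -0.87]]
```

```bash
cat > t.py <<'E'
from kin import *
from look import Rt
L=np.array([.572,.0274])
for nm,h in(('mid',.008+.067),('small',.014+.103)):
  for pt in(130,140,150,155,160):
   for az in(-20,0,20):
    R=Rt(az,pt); o=[]
    for up in(0,.1):
        o+= [q.round(2).tolist() for q in ik(np.r_[L,h+up]-.003*R[:,2],R,12)] or ['-']
    print(nm,pt,az,o)
E
python3 t.py
```

```text
mid 130 -20 [[-0.11, 0.91, 1.21, 0.15, 1.7, -1.37], [-0.11, 0.8, 1.17, 0.16, 1.86, -1.34]]
mid 130 0 [[-0.03, 0.93, 1.17, -0.02, 1.74, -1.59], [-0.03, 0.82, 1.13, -0.02, 1.89, -1.6]]
mid 130 20 [[0.06, 0.92, 1.19, -0.19, 1.7, -1.82], [0.06, 0.81, 1.15, -0.19, 1.85, -1.85]]
mid 140 -20 [[-0.12, 1.01, 1.09, 0.18, 1.89, -1.36], [-0.12, 0.9, 1.06, 0.2, 2.03, -1.33]]
mid 140 0 [[-0.02, 1.04, 1.04, -0.02, 1.94, -1.59], [-0.02, 0.92, 1.01, -0.02, 2.08, -1.6]]
mid 140 20 [[0.07, 1.02, 1.07, -0.22, 1.89, -1.83], [0.07, 0.91, 1.04, -0.24, 2.03, -1.86]]
mid 150 -20 [[-0.13, 1.12, 0.98, 0.22, 2.07, -1.35], [-0.13, 1.0, 0.97, 0.24, 2.2, -1.32]]
mid 150 0 [[-0.02, 1.14, 0.92, -0.02, 2.13, -1.6], [-0.02, 1.02, 0.91, -0.03, 2.25, -1.6]]
mid 150 20 [[0.08, 1.13, 0.95, -0.27, 2.08, -1.84], [0.08, 1.01, 0.95, -0.29, 2.2, -1.88]]
mid 155 -20 [[-0.13, 1.17, 0.93, 0.24, 2.16, -1.34], [-0.13, 1.04, 0.93, 0.26, 2.28, -1.3]]
mid 155 0 [[-0.02, 1.19, 0.86, -0.03, 2.22, -1.6], [-0.02, 1.07, 0.87, -0.03, 2.34, -1.6]]
mid 155 20 [[0.08, 1.18, 0.9, -0.29, 2.17, -1.85], [0.08, 1.05, 0.9, -0.32, 2.28, -1.9]]
mid 16
[... 969 characters left out ...]
-1.6], [-0.02, 0.98, 0.89, -0.03, 2.31, -1.6]]
small 150 20 [[0.08, 1.07, 0.96, -0.27, 2.13, -1.86], [0.08, 0.96, 0.93, -0.3, 2.26, -1.9]]
small 155 -20 [[-0.13, 1.11, 0.93, 0.25, 2.21, -1.33], [-0.13, 1.0, 0.91, 0.28, 2.34, -1.28]]
small 155 0 [[-0.02, 1.14, 0.87, -0.03, 2.26, -1.6], [-0.02, 1.03, 0.85, -0.03, 2.4, -1.6]]
small 155 20 [[0.08, 1.12, 0.91, -0.3, 2.21, -1.87], [0.08, 1.01, 0.89, -0.34, 2.33, -1.92]]
small 160 -20 [[-0.13, 1.16, 0.89, 0.27, 2.29, -1.32], [-0.13, 1.04, 0.88, 0.31, 2.41, -1.27]]
small 160 0 [[-0.02, 1.19, 0.82, -0.03, 2.35, -1.6], [-0.02, 1.07, 0.82, -0.03, 2.47, -1.61]]
small 160 20 [[0.09, 1.17, 0.86, -0.33, 2.29, -1.89], [0.09, 1.05, 0.86, -0.37, 2.41, -1.95]]
```

Run:
```python
from look import *
a=manip.camera('scene');b=manip.camera('top')
print('knob',tri(a,(388,308),b,(292,93)))
print('flange near edge bolt',tri(a,(344,328),b,(327,97)),tri(a,(378,296),b,(297,128)),tri(a,(349,307),b,(315,118)))
print('cap2',tri(a,(283,333),b,(370,98)))
st()
```

```text
knob (array([0.89178635, 0.08005386, 0.14901527]), np.float64(0.0035775209784215814))
flange near edge bolt (array([0.89511095, 0.00807821, 0.11358517]), np.float64(0.006122504714909989)) (array([0.82773051, 0.07509017, 0.11042174]), np.float64(0.013003596235347227)) (array([0.84868462, 0.02842278, 0.1109806 ]), np.float64(0.0034834588899959598))
cap2 (array([ 0.89440779, -0.08822239,  0.11319367]), np.float64(0.0003439184440927521))
t 1.8 q [ 0.778  0.263  2.247 -1.57   0.57   0.602] grasp [0.4237 0.2705 0.1614] az -1.51 pitch 42.82 F [ 0.3 -0.4  0.5] op 1.001
```

Run:
```python
from look import *
go([.458,.25,.147],0.3,60)
```

```text
go [-1.36 -1.94  3.58] [-2.2 17.1 -0.6]
```

>>> move_arm:
  targets: "1 -1.4 -1.9 3.6 -2.2 17.1 -0.6;1 -1.4 -1.9 3.6 -2.2 17.1 -0.6;1 -1.4 -1.9 3.6 -2.2 17.1 -0.6;1 -1.4 -1.9 3.6 -2.2 17.1 -0.6;1 -1.4 -1.9 3.6 -2.2 17.1 -0.6;1 -1.4 -1.9 3.6 -2.2 17.1 -0.6"

```text
time_s: 2.4
tool_pos: [0.4582, 0.2499, 0.1505]
tcp_rot: [-0.002, 0.966, 0.001, 0.26]
wrist_force: [-0.1, -0.2, -0.6]
opening: 0.998
```

Run:
```python
from look import *
st(); go([.458,.25,.147],0.3,60);go([.508,.25,.06],0.3,60)
```

```text
t 2.4 q [ 0.548  0.255  2.106 -0.706  0.411 -0.425] grasp [0.4597 0.2499 0.1479] az 0.22 pitch 59.91 F [-0.1 -0.2 -0.6] op 0.998
go [ 0.19  0.01 -0.01] [-0.   0.1 -0.1]
go [ 0.23 -0.02 10.02] [-0.   0.1 -0.1]
```

>>> move_arm:
  targets: "1 0.2 0 4 0 0 0;1 0.2 0 7 0 0 0;1 0.2 0 10 0 0 0;1 0.2 0 10 0 0 0;1 0.2 0 10 0 0 0"

```text
time_s: 2.9
tool_pos: [0.5049, 0.2499, 0.0621]
tcp_rot: [-0.002, 0.966, -0.0, 0.259]
wrist_force: [-0.4, -0.2, 0.6]
opening: 0.997
```

Run:
```python
from look import *
st()
for n in('scene','top'): snap(n,'c')
crop('c','top',150,220,130,100,6);crop('c','scene',350,130,130,100,6)
```

```text
t 2.9 q [ 0.493  0.492  2.057 -1.107  0.267 -0.048] grasp [0.5064 0.2499 0.0596] az 0.26 pitch 60.01 F [-0.4 -0.2  0.6] op 0.997
```

View pics/c_top_150_220.png

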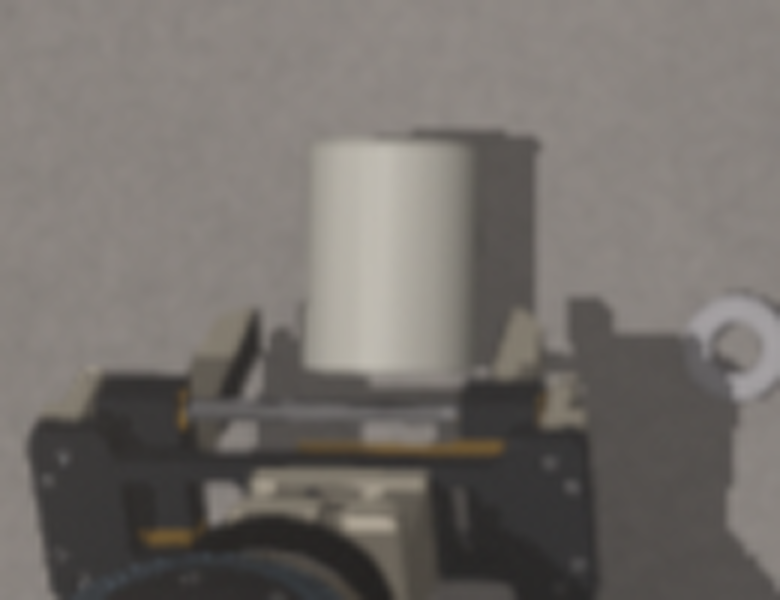

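View pics/c_scene_350_130.png

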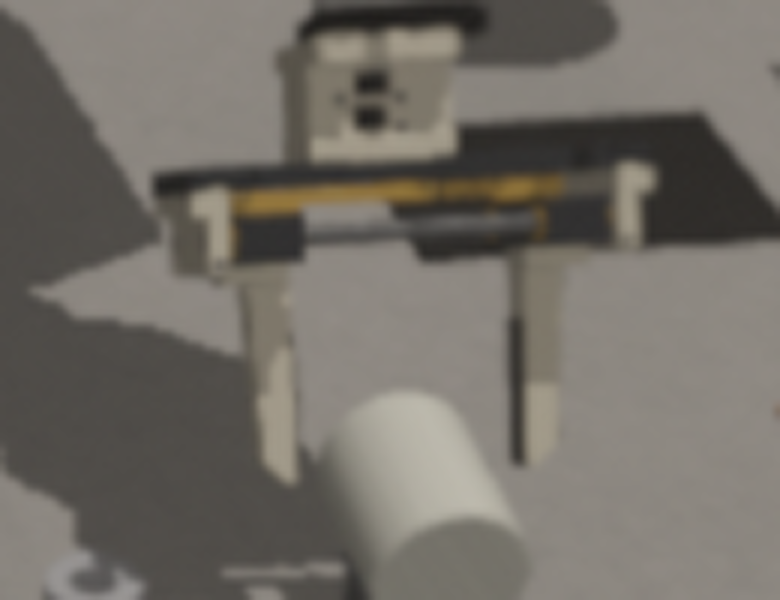

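>>> move_arm:
  targets: "1 0 -0.2 0 0 0 0;1 0 -0.2 0 0 0 0;0.72 0 -0.2 0 0 0 0;0.72 0 -0.2 0 0 0 0;0.72 0 -0.2 0 0 0 0;0.72 0 -0.2 0 0 0 0"

```text
time_s: 3.6
tool_pos: [0.5059, 0.2478, 0.0624]
tcp_rot: [-0.002, 0.966, 0.0, 0.259]
wrist_force: [-0.0, -0.3, -0.7]
opening: 0.737
```

Run:
```python
from look import *
st()
for n in('scene','top'): snap(n,'d')
crop('d','top',150,220,130,100,6);crop('d','scene',350,130,130,100,6)
```

```text
t 3.6 q [ 0.488  0.491  2.059 -1.112  0.263 -0.046] grasp [0.5074 0.2478 0.0598] az 0.24 pitch 59.95 F [-0.  -0.3 -0.7] op 0.737
```

View pics/d_top_150_220.png

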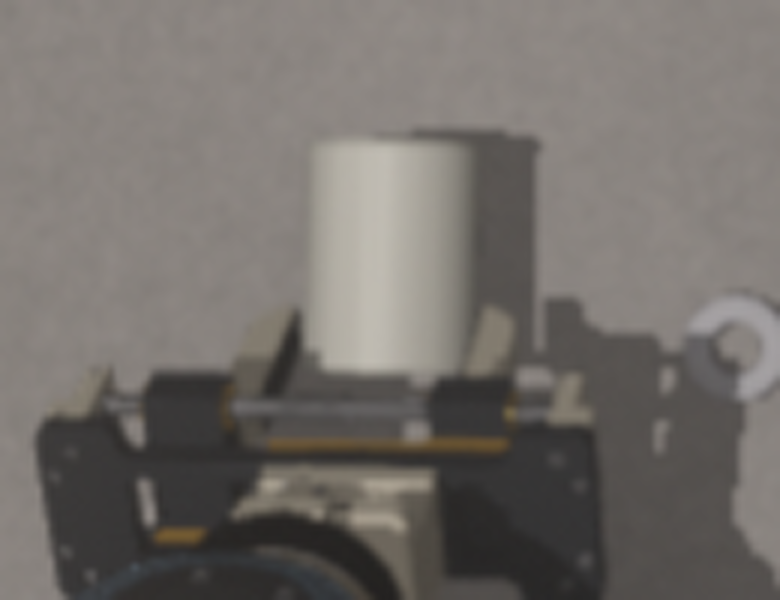

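View pics/d_scene_350_130.png

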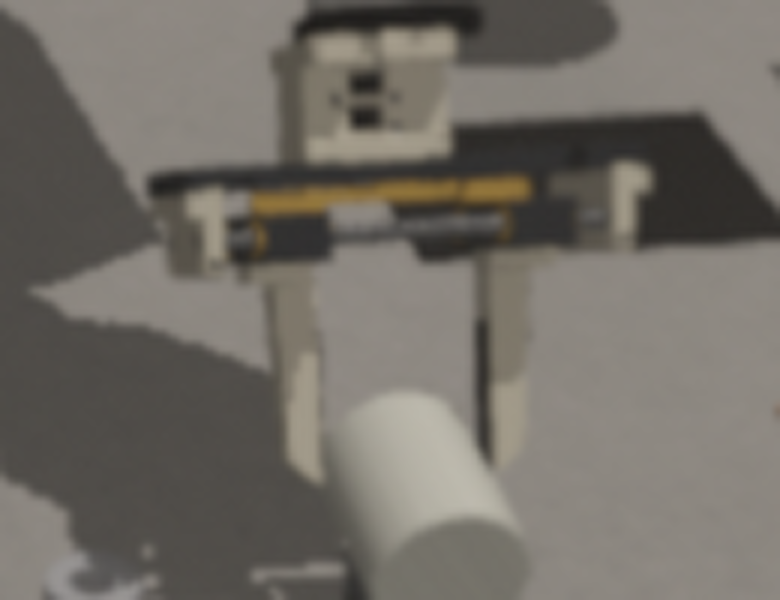

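>>> move_arm:
  targets: "0.6 0 0 0 0 0 0;0.6 0 0 0 0 0 0;0.6 0 0 0 0 0 0;0.6 0 0 0 0 0 0;0.6 0 0 0 0 0 0"

```text
time_s: 4.2
tool_pos: [0.5059, 0.2481, 0.0625]
tcp_rot: [-0.002, 0.966, 0.001, 0.259]
wrist_force: [-1.4, 4.0, -0.3]
opening: 0.674
```

Run:
```python
from look import *
s=st(); go(np.array([.5075,.2478,.11]),.24,60)
```

```text
t 4.2 q [ 0.488  0.491  2.059 -1.112  0.262 -0.046] grasp [0.5074 0.2481 0.0599] az 0.27 pitch 59.94 F [-1.4  4.  -0.3] op 0.674
go [-2.52 -0.03 -4.34] [0.  0.1 0. ]
```

>>> move_arm:
  targets: "0.6 -0.5 0 -0.9 0 0 0;0.6 -1 0 -1.7 0 0 0;0.6 -1.5 0 -2.6 0 0 0;0.6 -2 0 -3.5 0 0 0;0.6 -3 0 -5.2 0 0 0;0.6 -4 0 -6.9 0 0 0;0.6 -5 0 -8.7 0 0 0;0.6 -6 0 -10.4 0 0 0;0.6 -7 0 -12.1 0 0 0;0.6 -7 0 -12.1 0 0 0"

```text
time_s: 5.2
tool_pos: [0.5064, 0.2478, 0.2039]
tcp_rot: [-0.002, 0.966, 0.001, 0.26]
wrist_force: [0.7, 0.3, -4.2]
opening: 0.678
```

Run:
```python
from look import *
s=st(); go(np.array([.54,.027,.22]),0,150);go(np.array([.5,.15,.25]),0,105)
for n in('scene','top'): snap(n,'e')
crop('e','top',150,200,150,110,5);crop('e','scene',350,70,150,110,5)
```

```text
t 5.2 q [ 0.487  0.226  1.971 -0.489  0.52  -0.712] grasp [0.5079 0.2478 0.2013] az 0.2 pitch 59.84 F [ 0.7  0.3 -4.2] op 0.678
go [ -3.95 -22.1    0.25] [-0.  90.2  0.2]
go [-1.95 -9.78 -4.54] [ 0.1 45.2  0.2]
```

View pics/e_scene.png

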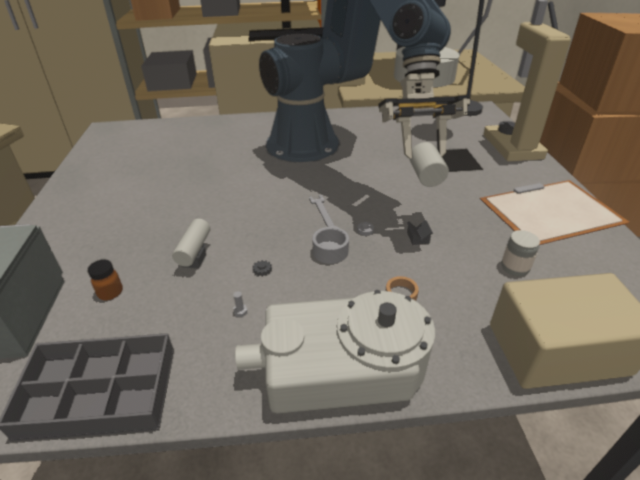

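View pics/e_top_150_200.png

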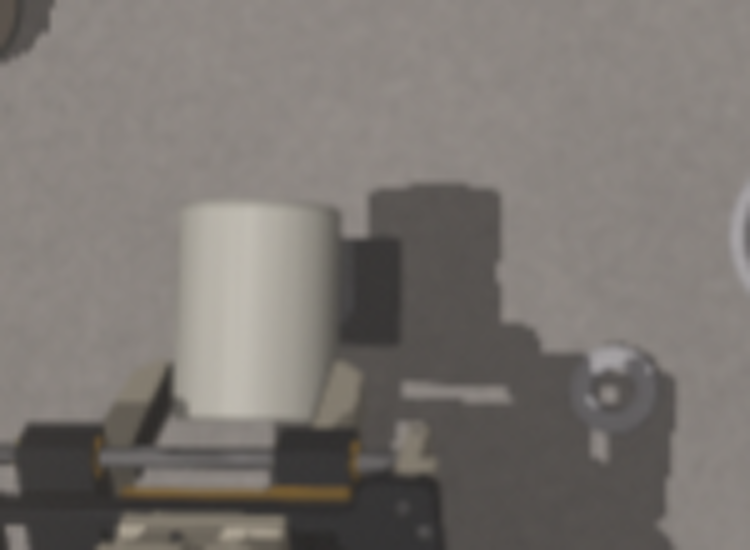

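>>> move_arm:
  targets: "0.6 -0.5 -2 0.3 0 8 0;0.6 -1 -4 0.6 0 16 0;0.6 -1.5 -6 0.9 0 24 0;0.6 -2 -8 1.2 0 32 0;0.6 -2.5 -10 1.5 0 40 0;0.6 -3 -12 1.8 0 48 0;0.6 -3.5 -14 2.1 0 56 0;0.6 -4 -16 2.4 0 64 0;0.6 -4.5 -18 2.7 0 72 0;0.6 -5 -20 3 0 80 0;0.6 -5.5 -22 3.2 0 86 0;0.6 -5.5 -22 3.2 0 90 0;0.6 -5.5 -22 3.2 0 90 0;0.6 -5.5 -22 3.2 0 90 0"

```text
time_s: 6.7
tool_pos: [0.5703, 0.0282, 0.2005]
tcp_rot: [-0.002, 0.866, -0.002, -0.499]
wrist_force: [-0.2, 0.5, -4.0]
opening: 0.677
```

Run:
```python
from look import *
s=st()
for n in('scene','top'): snap(n,'f')
crop('f','top',240,150,150,130,5);crop('f','scene',270,120,150,150,5)
```

```text
t 6.7 q [-0.021  0.999  0.908 -0.03   2.28  -1.602] grasp [0.5678 0.0282 0.199 ] az 0.25 pitch 149.91 F [-0.2  0.5 -4. ] op 0.677
```

View pics/f_scene.png

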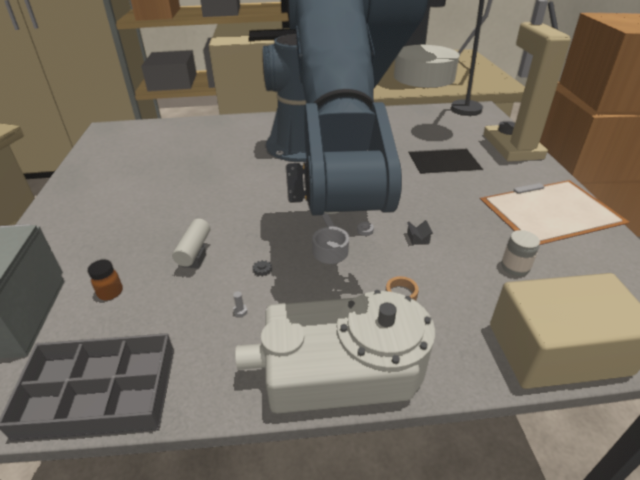

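View pics/f_top.png

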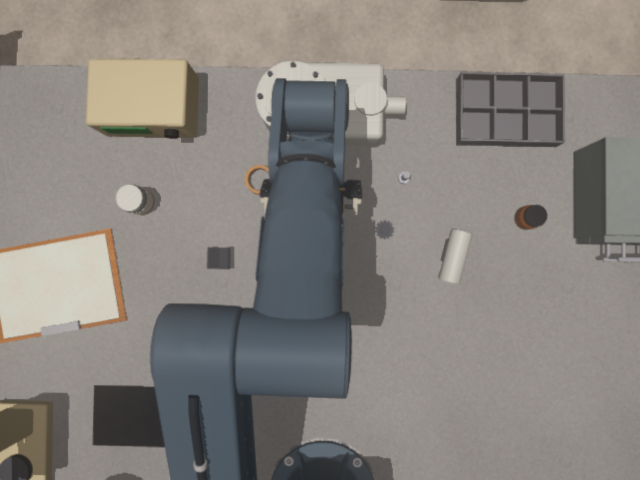

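```bash
cat > t.py <<'E'
from kin import *
from look import Rt
L=np.array([.572,.0274])
for nm,h in(('mid',.008+.067),('small',.014+.103)):
   for az in(-45,-60,-75,-90,45,60):
    R=Rt(az,150); o=[]
    for up in(0,.12):
        o+= [q.round(2).tolist() for q in ik(np.r_[L,h+up]-.003*R[:,2],R,12)] or ['-']
    print(nm,az,o)
E
python3 t.py
python3 - <<'E'
from look import *
c=manip.camera('scene'); print(-c['R'].T@c['t'])
E
```

```text
mid -45 [[-0.25, 1.04, 1.15, 0.48, 1.89, -1.12], [-0.25, 0.89, 1.14, 0.51, 2.04, -1.04]]
mid -60 [[-0.32, 0.98, 1.3, 0.62, 1.74, -1.03], [-0.32, 0.82, 1.28, 0.65, 1.88, -0.92]]
mid -75 [[-0.39, 0.91, 1.45, 0.76, 1.58, -0.98], [-0.39, 0.74, 1.44, 0.77, 1.72, -0.85]]
mid -90 [[-0.44, 0.84, 1.62, 0.92, 1.41, -0.96], [-0.44, 0.65, 1.61, 0.9, 1.54, -0.8]]
mid 45 [[0.2, 1.06, 1.11, -0.53, 1.89, -2.07], [0.2, 0.91, 1.09, -0.56, 2.03, -2.16]]
mid 60 [[0.27, 1.0, 1.24, -0.67, 1.74, -2.16], [0.27, 0.84, 1.23, -0.69, 1.88, -2.27]]
small -45 [[-0.25, 0.98, 1.16, 0.49, 1.94, -1.09], [-0.25, 0.84, 1.12, 0.53, 2.1, -1.0]]
small -60 [[-0.32, 0.92, 1.3, 0.63, 1.79, -1.0], [-0.32, 0.77, 1.26, 0.66, 1.94, -0.88]]
small -75 [[-0.39, 0.85, 1.46, 0.76, 1.63, -0.93], [-0.39, 0.68, 1.42, 0.78, 1.77, -0.8]]
small -90 [[-0.44, 0.77, 1.63, 0.91, 1.45, -0.9], [-0.44, 0.59, 1.59, 0.9, 1.58, -0.73]]
small 45 [[0.2, 1.0, 1.11, -0.54, 1.94, -2.1], [0.2, 0.87, 1.07, -0.58, 2.09, -2.21]]
small 60 [[0.27, 0.94, 1.24, -0.67, 1.79, -2.2], [0.27, 0.8, 1.21, -0.71, 1.93, -2.32]]
[ 1.3526827  -0.06815254  0.67311241]
```

Run:
```python
from look import *
go([.572,.0274,.20],-75,150)
```

```text
go [-0.22 -0.36 -0.13] [-65.1   0.2  37.7]
```

>>> move_arm:
  targets: "0.6 0 0 0 -6.5 0 3.8;0.6 0 0 0 -13 0 7.5;0.6 0 0 0 -19.5 0 11.3;0.6 0 0 0 -26 0 15.1;0.6 0 0 0 -32.6 0 18.9;0.6 0 0 0 -39.1 0 22.6;0.6 -0.2 -0.4 -0.1 -45.6 0 26.4;0.6 -0.2 -0.4 -0.1 -52 0.2 30;0.6 -0.2 -0.4 -0.1 -58.5 0.2 34;0.6 -0.2 -0.4 -0.1 -65.1 0.2 37.7;0.6 -0.2 -0.4 -0.1 -65.1 0.2 37.7;0.6 -0.2 -0.4 -0.1 -65.1 0.2 37.7"

```text
time_s: 8.05
tool_pos: [0.5722, 0.0241, 0.2018]
tcp_rot: [0.526, 0.688, 0.303, -0.397]
wrist_force: [-0.2, -0.2, -3.7]
opening: 0.678
```

Run:
```python
from look import *
s=st()
for n in('scene','top'): snap(n,'g')
crop('g','top',240,150,150,120,5);crop('g','scene',270,120,150,150,5)
```

```text
t 8.05 q [-0.385  0.736  1.43   0.771  1.725 -0.84 ] grasp [0.5715 0.0266 0.2003] az -74.81 pitch 149.97 F [-0.2 -0.2 -3.7] op 0.678
```

View pics/g_scene.png

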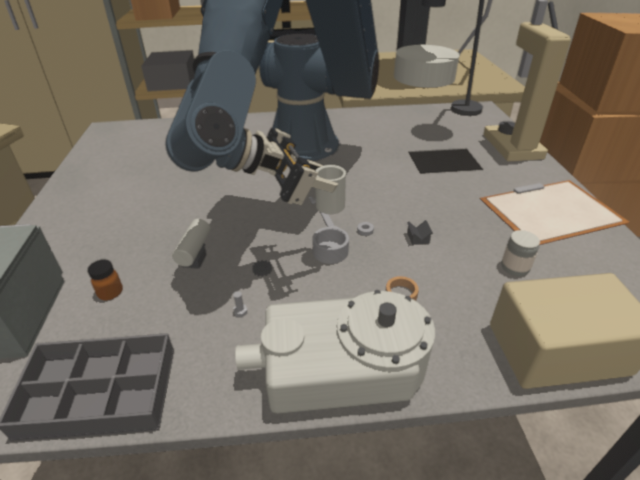

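View pics/g_top.png

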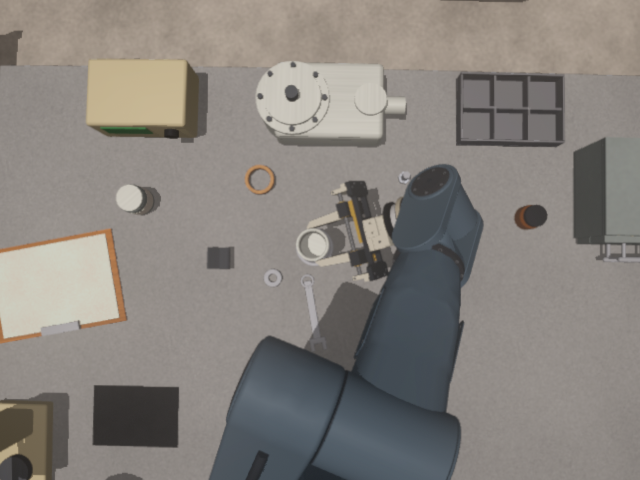

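Good view: the middle cup is now mouth up above the large cup (top about (314,245); scene mouth about (331,175), large rim about (331,240)). Zoom in.

View pics/g_scene_270_120.png

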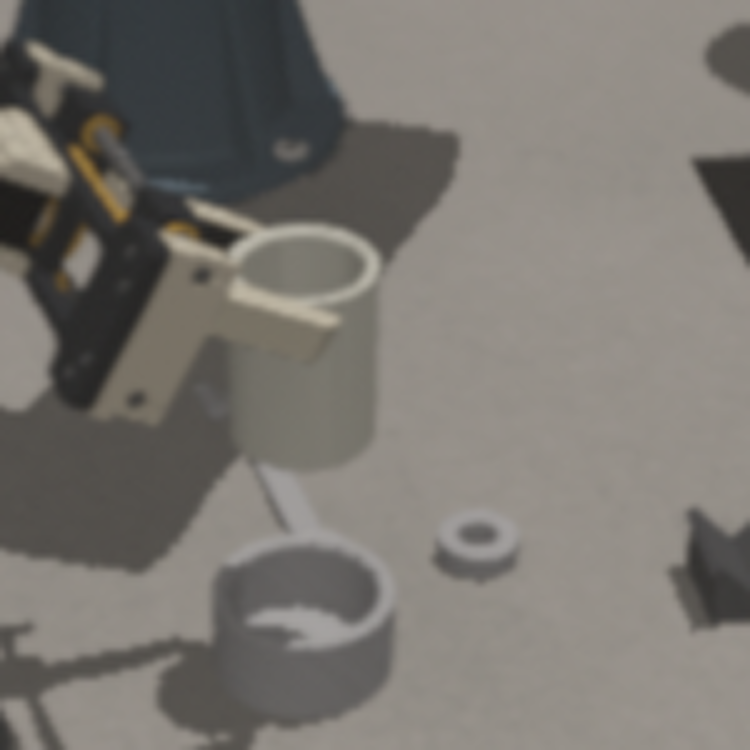

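View pics/g_top_240_150.png

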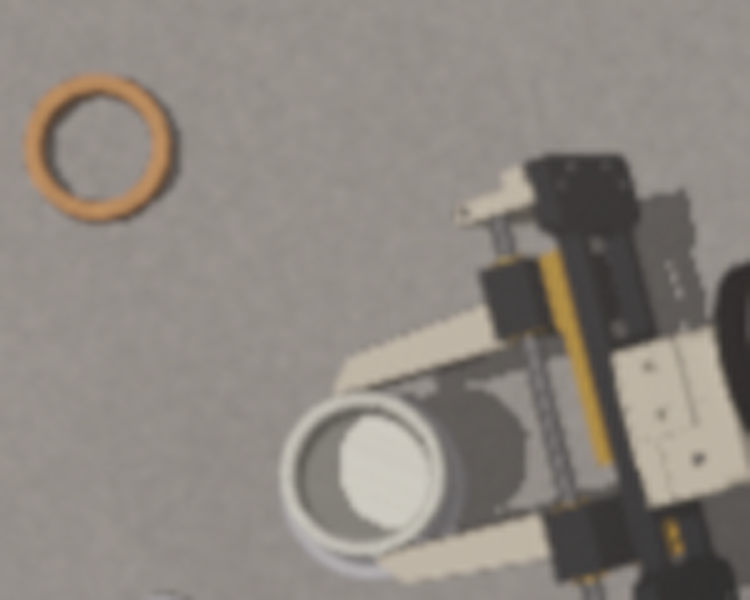

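```bash
cat >> look.py <<'E'
def o(x,y,x0,y0,k): return ((x+.5)/k-.5+x0,(y+.5)/k-.5+y0)
def circ(P,r,n=72,h=None):
    a=np.linspace(0,2*np.pi,n); return np.c_[P[0]+r*np.cos(a),P[1]+r*np.sin(a),np.full(n,P[2])]
def ext(c,P,r):
    q=proj(c,circ(P,r,360)); return q[:,0].min().round(2),q[:,0].max().round(2),q[:,1].min().round(2),q[:,1].max().round(2)
E
python3 - <<'E'
from look import *
a=manip.camera('scene');b=manip.camera('top')
T=[*map(lambda p:o(*p,240,150,5),[(282,474),(447,474),(364,390),(364,558)])]
print('top rim meas',np.round(T,1).tolist())
uv=o(364.5,474,240,150,5); rim=onz(b,[uv],.218)[0]; print('rim top',rim,'pred ext',ext(b,rim,.032))
S=[o(*p,270,120,5) for p in[(227,266),(381,266),(304,225),(304,308)]]; print('scene rim meas',np.round(S,1).tolist(),'pred',ext(a,rim,.032))
foot=rim-[0,0,.085]
print('scene foot meas: L',o(232,0,270,120,5)[0],'R',o(376,0,270,120,5)[0],'bot',o(0,469,270,120,5)[1],'pred',ext(a,foot,.032))
lg=np.array([.5719,.0274,.045])
print('large rim scene meas L R top',o(213,0,270,120,5)[0],o(394,0,270,120,5)[0],o(0,530,270,120,5)[1],o(0,648,270,120,5)[1],'pred',ext(a,lg,.0425))
print('large foot bot',o(0,718,270,120,5)[1],ext(a,lg-[0,0,.045],.0425))
E
```

```text
top rim meas [[296.0, 244.4], [329.0, 244.4], [312.4, 227.6], [312.4, 261.2]]
rim top [0.57181922 0.02642693 0.218     ] pred ext (np.float64(296.12), np.float64(328.89), np.float64(228.04), np.float64(260.8))
scene rim meas [[315.0, 172.8], [345.8, 172.8], [330.4, 164.6], [330.4, 181.2]] pred (np.float64(314.31), np.float64(345.31), np.float64(164.27), np.float64(179.93))
scene foot meas: L 316.0 R 344.8 bot 213.4 pred (np.float64(315.1), np.float64(344.4), np.float64(197.76), np.float64(214.38))
large rim scene meas L R top 312.2 348.4 225.6 249.2 pred (np.float64(311.7), np.float64(348.53), np.float64(226.2), np.float64(249.18))
large foot bot 263.2 (np.float64(312.16), np.float64(347.99), np.float64(240.84), np.float64(264.16))
```

Run:
```python
from look import *
s=st(); go([.5715,.0271,.122],-74.8,150,s=s)
```

```text
t 8.25 q [-0.385  0.738  1.43   0.772  1.724 -0.84 ] grasp [0.572  0.0271 0.1993] az -74.83 pitch 150.03 F [ 1.2  0.3 -3.9] op 0.675
go [-6.69 -0.03  3.87] [-0.  -0.  -0.1]
```

>>> move_arm:
  targets: "0.6 -1.7 0 1 0 0 0;0.6 -3.4 0 2 0 0 0;0.6 -5.2 0 3 0 0 0;0.6 -6.7 0 3.9 0 0 0;0.6 -6.7 0 3.9 0 0 0;0.6 -6.7 0 3.9 0 0 0"

```text
time_s: 8.85
tool_pos: [0.5721, 0.0245, 0.123]
tcp_rot: [0.527, 0.686, 0.304, -0.398]
wrist_force: [0.8, -0.2, -3.0]
opening: 0.676
```

Run:
```python
from look import *
s=st()
for n in('scene','top'): snap(n,'h')
crop('h','top',270,200,100,90,7);crop('h','scene',290,180,90,90,7)
```

```text
t 8.85 q [-0.386  0.847  1.447  0.764  1.634 -0.926] grasp [0.5714 0.027  0.1215] az -74.99 pitch 150.11 F [ 0.8 -0.2 -3. ] op 0.676
```

View pics/h_scene_290_180.png

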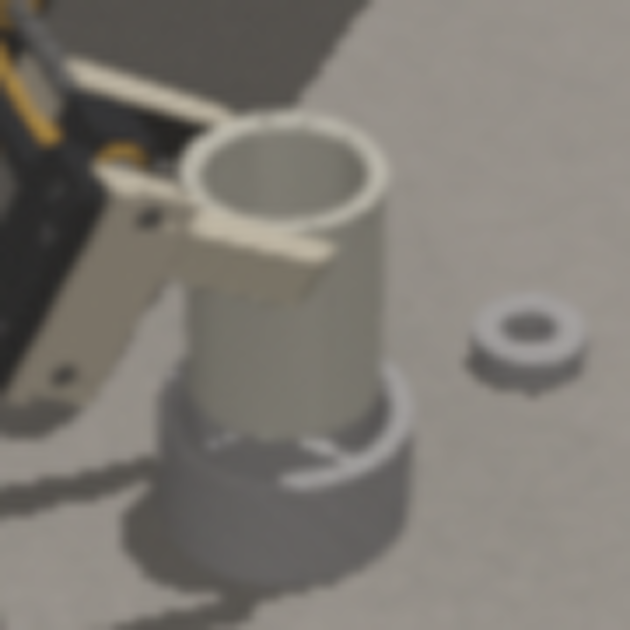

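View pics/h_top_270_200.png

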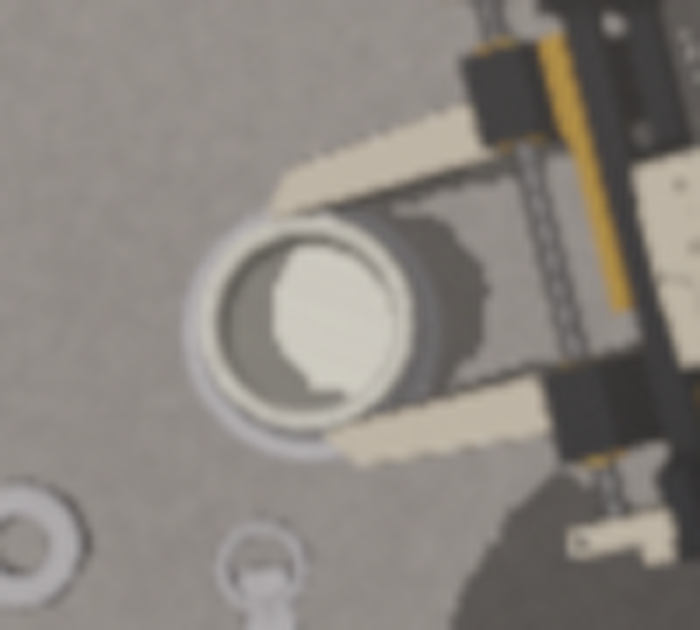

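Run:
```python
from look import *
a=manip.camera('scene');b=manip.camera('top')
uv=o(307.5,322,270,200,7); rim=onz(b,[uv],.138)[0]; print(uv,rim,ext(b,rim,.032))
for z in(.053,.050,.047): print(z,ext(a,[rim[0],rim[1],z],.032))
print('scene rim meas',[o(x,y,290,180,7) for x,y in((180,109),(389,228))],ext(a,rim,.032), 'foot bot',o(0,437,290,180,7)[1])
st()
```

```text
(313.5, 245.57142857142856) [0.57191268 0.02696381 0.138     ] (np.float64(298.23), np.float64(328.77), np.float64(230.32), np.float64(260.85))
0.053 (np.float64(316.0), np.float64(343.86), np.float64(226.2), np.float64(243.45))
0.05 (np.float64(316.02), np.float64(343.83), np.float64(227.21), np.float64(244.48))
0.047 (np.float64(316.04), np.float64(343.8), np.float64(228.22), np.float64(245.51))
scene rim meas [(315.2857142857143, 195.14285714285714), (345.14285714285717, 212.14285714285714)] (np.float64(315.3), np.float64(344.7), np.float64(195.89), np.float64(212.47)) foot bot 242.0
t 9.05 q [-0.386  0.845  1.447  0.764  1.634 -0.926] grasp [0.5718 0.0268 0.1226] az -74.99 pitch 150.02 F [ 0.6 -0.3 -2.7] op 0.674
```

>>> move_arm:
  targets: "0.6 -0.43 0 0.25 0 0 0;0.6 -0.87 0 0.5 0 0 0;0.6 -1.3 0 0.75 0 0 0;0.6 -1.73 0 1 0 0 0;0.6 -2.17 0 1.25 0 0 0;0.6 -2.6 0 1.5 0 0 0;0.6 -2.6 0 1.5 0 0 0"

```text
time_s: 9.75
tool_pos: [0.5717, 0.0246, 0.0926]
tcp_rot: [0.528, 0.686, 0.304, -0.398]
wrist_force: [-0.6, 0.6, -3.7]
opening: 0.671
```

Run:
```python
from look import *
st()
```

```text
t 9.75 q [-0.386  0.893  1.447  0.762  1.601 -0.957] grasp [0.5711 0.0271 0.0911] az -74.99 pitch 150.1 F [-0.6  0.6 -3.7] op 0.671
```

>>> move_arm:
  targets: "0.6 -0.26 0 0.15 0 0 0;0.6 -0.52 0 0.3 0 0 0;0.6 -0.78 0 0.45 0 0 0;0.6 -1.04 0 0.6 0 0 0;0.6 -1.04 0 0.6 0 0 0"

```text
time_s: 10.25
tool_pos: [0.5718, 0.0245, 0.0809]
tcp_rot: [0.527, 0.686, 0.304, -0.398]
wrist_force: [0.4, -1.2, -2.6]
opening: 0.674
```

Run:
```python
from look import *
st()
for n in('scene','top'): snap(n,'i')
crop('i','top',270,200,100,90,7);crop('i','scene',290,180,90,90,7)
```

```text
t 10.25 q [-0.386  0.911  1.445  0.762  1.589 -0.969] grasp [0.5711 0.027  0.0794] az -74.98 pitch 150.08 F [ 0.4 -1.2 -2.6] op 0.674
```

View pics/i_scene_290_180.png

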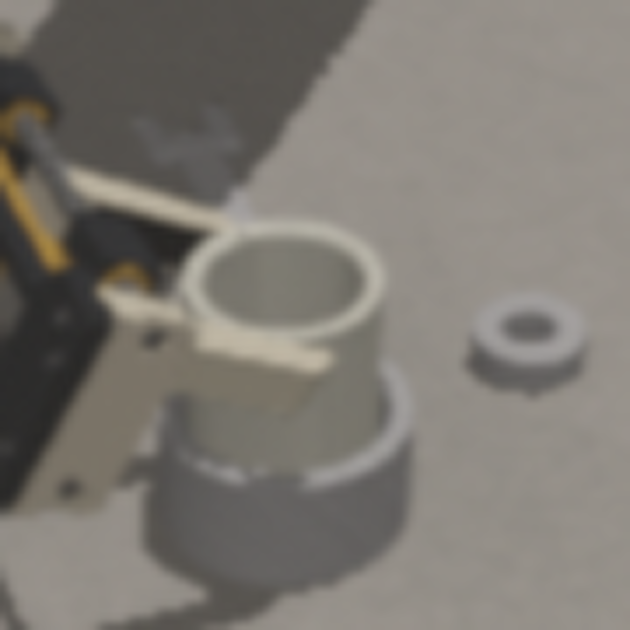

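>>> move_arm:
  targets: "0.6 -0.09 0 0.05 0 0 0;0.6 -0.17 0 0.1 0 0 0;0.6 -0.26 0 0.15 0 0 0;0.6 -0.26 0 0.15 0 0 0"

```text
time_s: 10.75
tool_pos: [0.5719, 0.0245, 0.0782]
tcp_rot: [0.527, 0.686, 0.304, -0.398]
wrist_force: [1.0, -0.3, -2.4]
opening: 0.675
```

Run:
```python
from look import *
st()
a=manip.camera('scene')
for z in(.1,.097,.093): print(z,ext(a,[.572,.0274,z],.032))
```

```text
t 10.75 q [-0.386  0.915  1.444  0.762  1.586 -0.972] grasp [0.5712 0.027  0.0767] az -74.99 pitch 150.07 F [ 1.  -0.3 -2.4] op 0.675
0.1 (np.float64(315.82), np.float64(344.52), np.float64(209.84), np.float64(226.75))
0.097 (np.float64(315.84), np.float64(344.49), np.float64(210.91), np.float64(227.85))
0.093 (np.float64(315.88), np.float64(344.45), np.float64(212.34), np.float64(229.3))
```

>>> move_arm:
  targets: "0.6 -0.04 0 0.03 0 0 0;0.6 -0.09 0 0.05 0 0 0;0.6 -0.09 0 0.05 0 0 0"

```text
time_s: 11.1
tool_pos: [0.572, 0.0246, 0.0778]
tcp_rot: [0.527, 0.686, 0.304, -0.398]
wrist_force: [-1.6, 0.7, 1.4]
opening: 0.676
```

>>> move_arm:
  targets: "0.6 -0.04 0 0.03 0 0 0;0.6 -0.09 0 0.05 0 0 0;0.6 -0.09 0 0.05 0 0 0"

```text
time_s: 11.4
tool_pos: [0.5719, 0.0249, 0.0776]
tcp_rot: [0.527, 0.686, 0.305, -0.399]
wrist_force: [-2.7, 2.7, 8.6]
opening: 0.674
```

>>> move_arm:
  targets: "0.72 0.04 0 -0.03 0 0 0;0.76 0.04 0 -0.03 0 0 0;0.85 0.04 0 -0.03 0 0 0;0.95 0.04 0 -0.03 0 0 0;0.95 0.04 0 -0.03 0 0 0"

```text
time_s: 11.9
tool_pos: [0.572, 0.0243, 0.0767]
tcp_rot: [0.527, 0.687, 0.304, -0.398]
wrist_force: [-0.4, -0.3, 0.3]
opening: 0.934
```

Run:
```python
from look import *
st()
for n in('scene','top'): snap(n,'j')
crop('j','top',270,200,100,90,7);crop('j','scene',290,180,90,90,7)
```

```text
t 11.9 q [-0.386  0.918  1.444  0.762  1.585 -0.973] grasp [0.5713 0.0268 0.0752] az -74.99 pitch 150.06 F [-0.4 -0.3  0.3] op 0.934
```

View pics/j_scene_290_180.png

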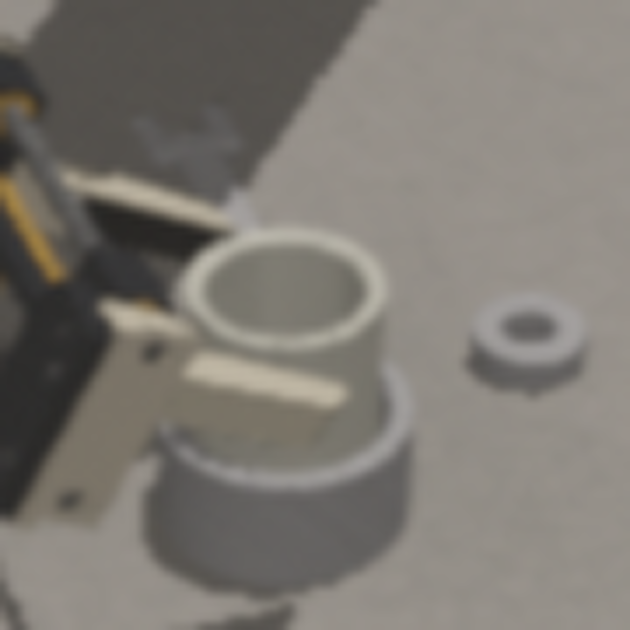

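View pics/j_top_270_200.png

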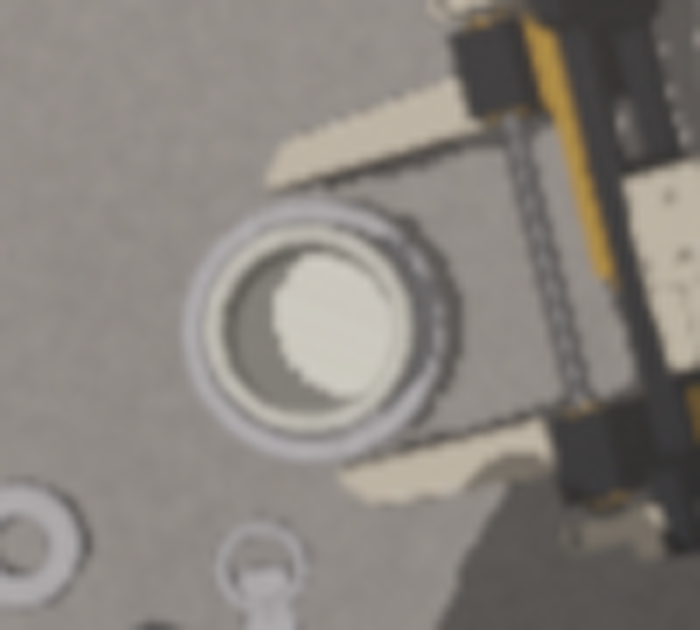

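```bash
cat > t.py <<'E'
from kin import *
from look import Rt
g=np.array([.5127,-.279,.049])
for th in(35,45,55,60):
    R=Rt(-14,th)
    for b in(0,.1):
        print(th,b,[q.round(2).tolist() for q in ik(g-(b+.003)*R[:,2],R)])
for az in(-14,-75,-60):
    R=Rt(az,135); print(az,[q.round(2).tolist() for q in ik(np.array([.572,.0274,.25]),R)],[q.round(2).tolist() for q in ik(np.array([.572,.0274,.117]),R)])
E
python3 t.py
```

```text
35 0 [[-0.78, 0.65, 2.25, 2.48, 0.76, 1.75]]
35 0.1 [[-0.93, 0.44, 2.43, 2.29, 0.76, 1.83]]
45 0 [[-0.74, 0.57, 2.19, 2.31, 0.48, 1.98]]
45 0.1 [[-0.85, 0.32, 2.32, 1.98, 0.45, 2.24]]
55 0 [[-0.7, 0.53, 2.1, 1.74, 0.26, 2.59]]
55 0.1 []
60 0 []
60 0.1 [[-0.73, 0.28, 2.12, 0.73, 0.36, -2.7]]
-14 [[-0.09, 0.79, 1.04, 0.13, 2.08, -1.4]] [[-0.09, 0.92, 1.13, 0.12, 1.87, -1.43]]
-75 [[-0.33, 0.57, 1.44, 0.63, 1.63, -0.72]] [[-0.33, 0.73, 1.52, 0.64, 1.43, -0.86]]
-60 [[-0.28, 0.64, 1.32, 0.53, 1.78, -0.85]] [[-0.28, 0.79, 1.39, 0.51, 1.58, -0.97]]
```

>>> move_arm:
  targets: "0.95 0 0 -1 0 0 0;0.95 0 0 -2.5 0 0 0;0.95 0 0 -4.5 0 0 0;0.95 0 0 -7 0 0 0;1 0 0 -10 0 0 0;1 0 0 -14 0 0 0;1 0 0 -14 0 0 0"

```text
time_s: 12.7
tool_pos: [0.6052, -0.0976, 0.1495]
tcp_rot: [0.528, 0.687, 0.305, -0.394]
wrist_force: [-0.7, 0.0, 0.7]
opening: 1.001
```

Run:
```python
from look import *
st()
for n in('scene','top'): snap(n,'k')
go([.4441,-.2619,.1197],-14,45); go([.4441,-.2619,.25],-14,70)
```

```text
t 12.7 q [-0.522  0.925  1.193  0.69   1.83  -0.894] grasp [ 0.6046 -0.0951  0.148 ] az -75.19 pitch 149.8 F [-0.7  0.   0.7] op 1.001
go [ -8.21 -19.93  -9.13] [  9.  -93.8 -69.1]
go [  3.11 -19.86 -15.72] [ 22.4 -71.8 -61.9]
```

View pics/k_top.png

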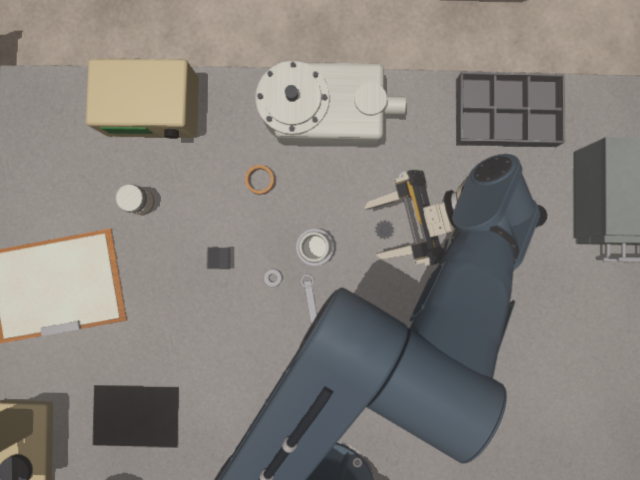

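View pics/k_scene.png

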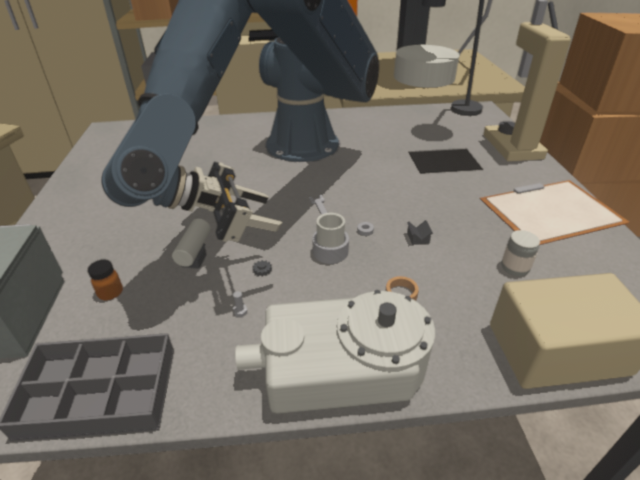

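```bash
cat > t.py <<'E'
from kin import *
from look import *
F=Ro.from_euler('z',np.pi).as_matrix()
s=manip.read_state(); q=s['joint_positions']; R0=Ro.from_quat(s['tcp_rot']).as_matrix(); x0=s['tool_pos']
A=np.array([.464,-.267,.25]);R=Rt(-14,60)@F; t=A-.003*R[:,2]
d=R0.T@(t-x0)*100; rv=np.degrees(Ro.from_matrix(R0.T@R).as_rotvec()); print(d.round(2),rv.round(1),np.linalg.norm(rv))
for k in np.linspace(0,1,9):
    Q=ik(x0+R0@d/100*k,R0@Ro.from_rotvec(np.radians(rv*k)).as_matrix(),6,q0=q); q=Q[0] if Q else q; print(round(k,2),len(Q),q.round(2))
for x in([.464,-.267,.1356],[.5127,-.279,.049]):
    Q=ik(np.array(x)-.003*R[:,2],R,6,q0=q);q=Q[0] if Q else q; print(len(Q),q.round(2))
g=np.array([.5127,-.279,.2]);L=np.array([.572,.0274,.25])
for k in np.linspace(0,1,9):
    RR=Rt(-14-61*k,60+90*k)@F; Q=ik(g+(L-g)*k,RR,6,q0=q);q=Q[0] if Q else q; print(round(k,2),len(Q),q.round(2))
E
python3 t.py
```

```text
[  2.6  -18.11 -16.57] [-84.8 -18.2  84.7] 121.19924749989889
0.0 1 [-0.52  0.92  1.21  0.69  1.82 -0.9 ]
0.12 1 [-0.6   0.81  1.38  0.74  1.68 -0.78]
0.25 1 [-0.67  0.69  1.52  0.79  1.52 -0.65]
0.38 1 [-0.73  0.58  1.66  0.83  1.37 -0.52]
0.5 1 [-0.77  0.46  1.78  0.86  1.21 -0.38]
0.62 1 [-0.8   0.34  1.87  0.85  1.05 -0.2 ]
0.75 1 [-0.8   0.24  1.94  0.81  0.89  0.03]
0.88 1 [-0.78  0.15  1.99  0.68  0.74  0.35]
1.0 1 [-0.73  0.08  2.    0.41  0.62  0.8 ]
1 [-0.73  0.28  2.12  0.73  0.36  0.44]
1 [-0.68  0.52  2.05  1.16  0.23  0.03]
0.0 1 [-0.68  0.25  1.95  0.45  0.5   0.78]
0.12 1 [-0.54  0.27  1.85  0.08  0.71  1.36]
0.25 1 [-0.44  0.32  1.71 -0.01  0.97  1.64]
0.38 1 [-0.39  0.4   1.58  0.02  1.22  1.82]
0.5 1 [-0.36  0.48  1.47  0.11  1.44  1.96]
0.62 1 [-0.36  0.55  1.39  0.23  1.6   2.08]
0.75 1 [-0.36  0.6   1.35  0.4   1.71  2.2 ]
0.88 1 [-0.37  0.64  1.36  0.58  1.77  2.3 ]
1.0 1 [-0.38  0.67  1.42  0.79  1.78  2.36]
```

Path is smooth and in range; go to the waypoint.

>>> move_arm:
  targets: "1 0.2 -1.2 -1.1 -5.7 -1.2 5.6;1 0.3 -2.4 -2.2 -11.3 -2.4 11.3;1 0.7 -4.8 -4.4 -22.6 -4.9 22.6;1 1 -7.2 -6.6 -33.9 -7.3 33.9;1 1.4 -9.7 -8.8 -45.2 -9.7 45.2;1 1.7 -12.1 -11 -56.5 -12.1 56.5;1 2.1 -14.5 -13.3 -67.8 -14.6 67.8;1 2.6 -18.1 -16.6 -84.8 -18.2 84.7;1 2.6 -18.1 -16.6 -84.8 -18.2 84.7;1 2.6 -18.1 -16.6 -84.8 -18.2 84.7;1 2.6 -18.1 -16.6 -84.8 -18.2 84.7;1 2.6 -18.1 -16.6 -84.8 -18.2 84.7;1 2.6 -18.1 -16.6 -84.8 -18.2 84.7;1 2.6 -18.1 -16.6 -84.8 -18.2 84.7;1 2.6 -18.1 -16.6 -84.8 -18.2 84.7;1 2.6 -18.1 -16.6 -84.8 -18.2 84.7;1 2.6 -18.1 -16.6 -84.8 -18.2 84.7;1 2.6 -18.1 -16.6 -84.8 -18.2 84.7"

```text
time_s: 14.6
tool_pos: [0.4627, -0.266, 0.252]
tcp_rot: [0.959, -0.117, 0.256, 0.031]
wrist_force: [0.2, -0.0, -0.5]
opening: 1.004
```

```bash
cat >> look.py <<'E'
FL=Ro.from_euler('z',np.pi).as_matrix()
def gof(P,az,pitch,s=None):
    s=s or manip.read_state(); R0=Ro.from_quat(s['tcp_rot']).as_matrix(); R=Rt(az,pitch)@FL
    t=np.array(P)-0.003*R[:,2]
    d=R0.T@(t-s['tool_pos'])*100; rv=np.degrees(Ro.from_matrix(R0.T@R).as_rotvec())
    print('gof',d.round(2),rv.round(1)); return d,rv
E
python3 - <<'E'
from look import *
st(); gof([.4642,-.2669,.1356],-14,60)
snap('top','l')
crop('l','top',420,215,80,80,7)
E
```

```text
t 14.6 q [-0.733  0.081  2.007  0.414  0.626  0.795] grasp [ 0.4641 -0.2664  0.2494] az 166.13 pitch 119.9 F [ 0.2 -0.  -0.5] op 1.004
gof [-5.66  0.06  9.88] [-0.1  0.1  0.1]
```

View pics/l_top.png

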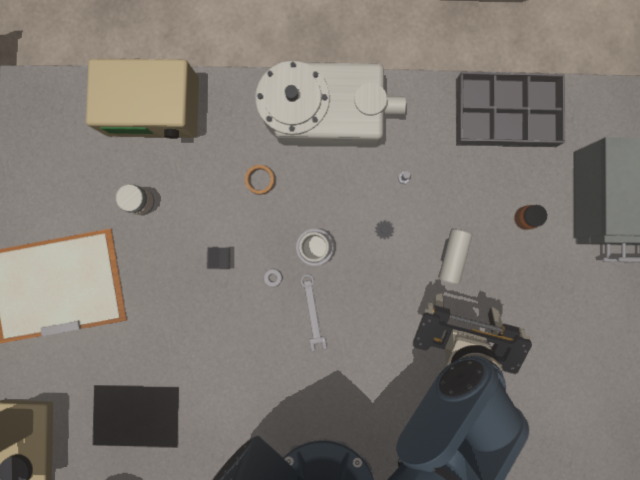

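>>> move_arm:
  targets: "1 -2.8 0 5 0 0 0;1 -5.7 0 9.9 0 0 0;1 -5.7 0 9.9 0 0 0;1 -5.7 0 13 0 0 0;1 -5.7 0 16 0 0 0;1 -5.7 0 18 0 0 0;1 -5.7 0 19.9 0 0 0;1 -5.7 0 19.9 0 0 0;0.75 -5.7 0 19.9 0 0 0;0.65 -5.7 0 19.9 0 0 0;0.65 -5.7 0 19.9 0 0 0"

```text
time_s: 15.75
tool_pos: [0.5113, -0.2783, 0.0525]
tcp_rot: [0.959, -0.117, 0.257, 0.032]
wrist_force: [-0.1, 0.5, -0.2]
opening: 0.79
```

Run:
```python
from look import *
st(); gof([.5127,-.279,.049],-14,60)
for n in('scene','top'): snap(n,'m')
crop('m','top',410,215,110,100,7);crop('m','scene',150,180,110,100,7)
```

```text
t 15.75 q [-0.68   0.52   2.045  1.156  0.233  0.042] grasp [ 0.5128 -0.2786  0.0499] az 166.04 pitch 120.0 F [-0.1  0.5 -0.2] op 0.79
gof [-0.04  0.04  0.08] [-0. -0.  0.]
```

View pics/m_top_410_215.png

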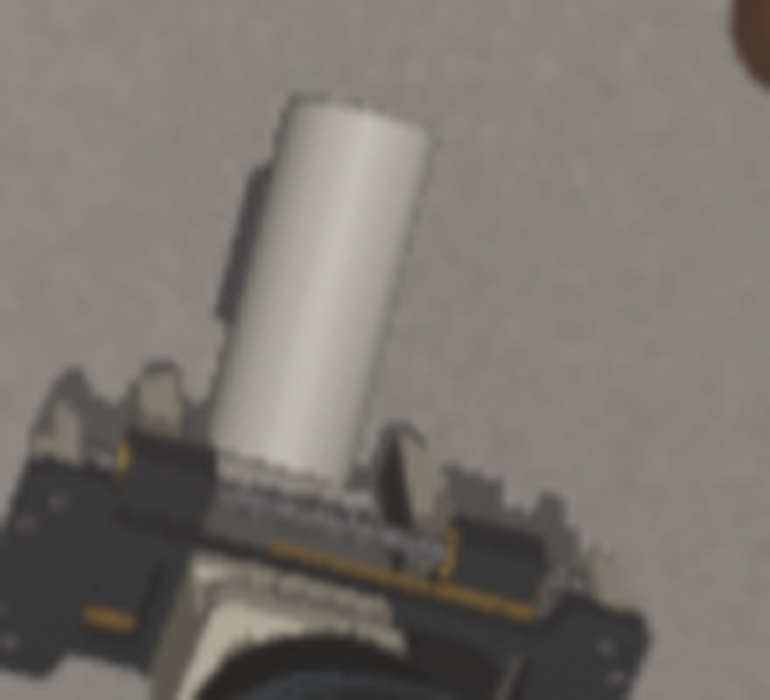

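View pics/m_scene_150_180.png

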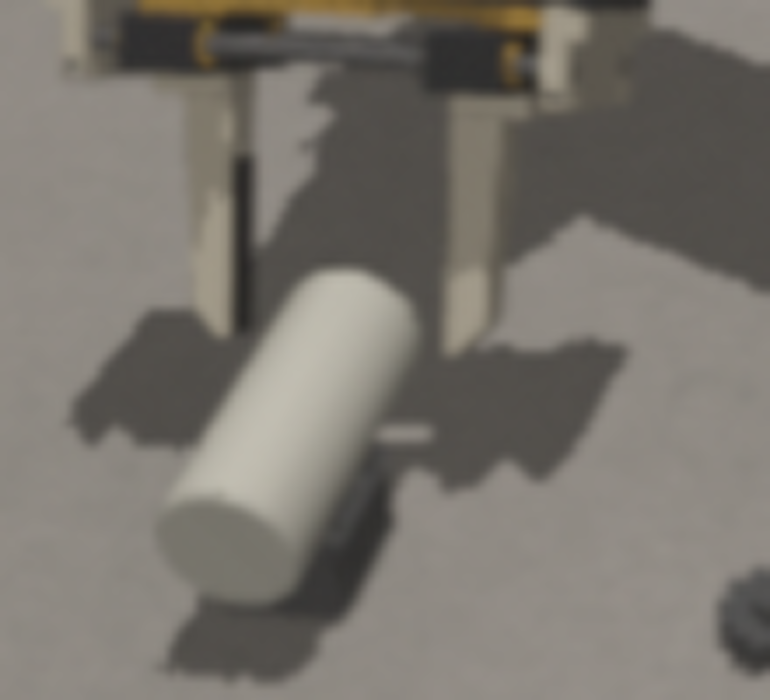

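>>> move_arm:
  targets: "0.55 0 0 0 0 0 0;0.55 0 0 0 0 0 0;0.55 0 0 0 0 0 0;0.55 0 0 0 0 0 0"

```text
time_s: 16.25
tool_pos: [0.5114, -0.2781, 0.0516]
tcp_rot: [0.959, -0.117, 0.256, 0.031]
wrist_force: [-0.7, -1.1, 1.0]
opening: 0.555
```

Run:
```python
from look import *
st()
for n in('scene','top'): snap(n,'n')
crop('n','top',410,215,110,100,7);crop('n','scene',150,180,110,100,7)
```

```text
t 16.25 q [-0.679  0.521  2.044  1.157  0.232  0.041] grasp [ 0.5129 -0.2785  0.049 ] az 166.04 pitch 119.95 F [-0.7 -1.1  1. ] op 0.555
```

View pics/n_top_410_215.png

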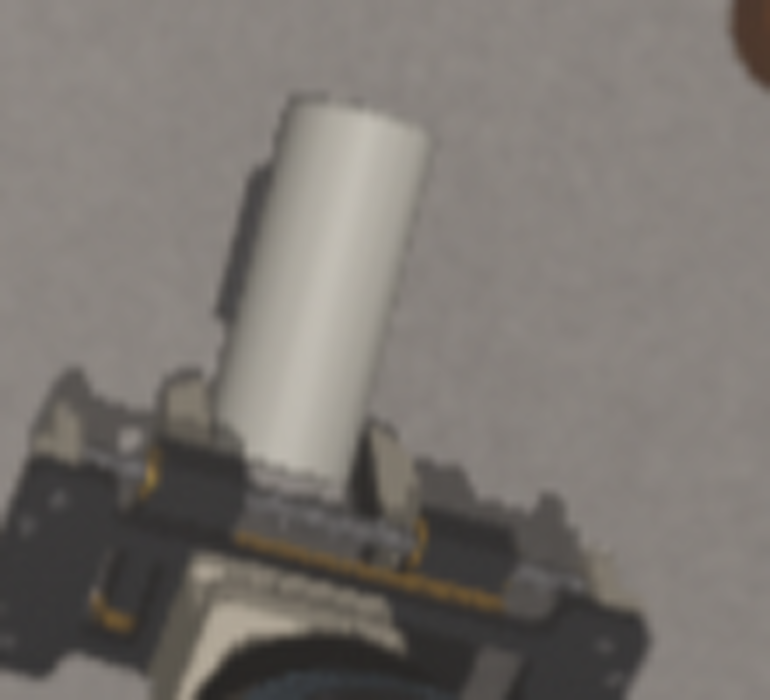

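View pics/n_scene_150_180.png

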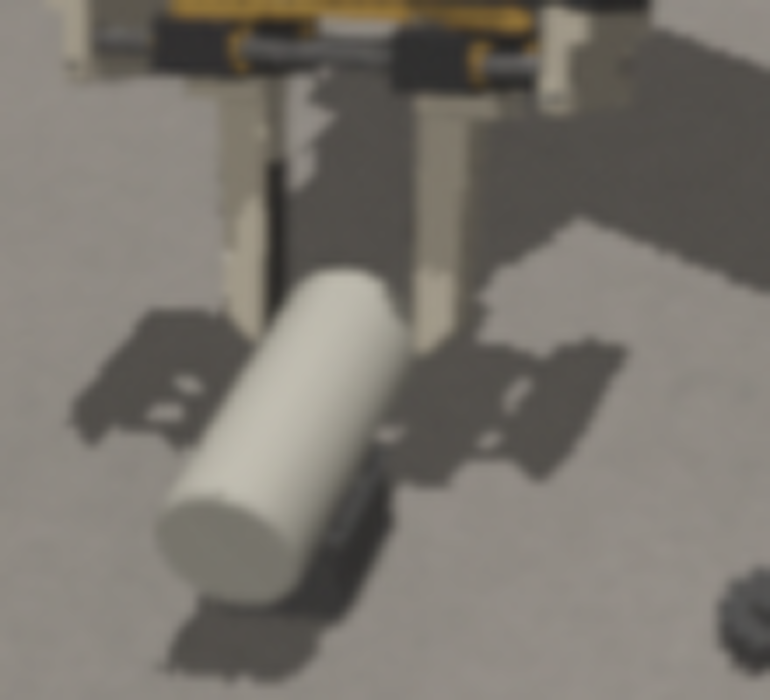

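>>> move_arm:
  targets: "0.42 0 0 0 0 0 0;0.42 0 0 0 0 0 0;0.42 0 0 0 0 0 0;0.42 0 0 0 0 0 0;0.42 0 0 0 0 0 0"

```text
time_s: 16.85
tool_pos: [0.5113, -0.2787, 0.0517]
tcp_rot: [0.959, -0.118, 0.257, 0.032]
wrist_force: [-2.8, -3.6, 2.1]
opening: 0.501
```

Run:
```python
from look import *
st(); gof([.5127,-.279,.2],-14,60)
```

```text
t 16.85 q [-0.68   0.521  2.044  1.157  0.231  0.041] grasp [ 0.5127 -0.2791  0.0491] az 165.98 pitch 119.96 F [-2.8 -3.6  2.1] op 0.501
gof [ 7.530e+00  1.000e-02 -1.307e+01] [0. 0. 0.]
```

>>> move_arm:
  targets: "0.42 0.5 0 -0.9 0 0 0;0.42 1 0 -1.7 0 0 0;0.42 1.5 0 -2.6 0 0 0;0.42 2 0 -3.5 0 0 0;0.42 3 0 -5.2 0 0 0;0.42 4 0 -6.9 0 0 0;0.42 5 0 -8.7 0 0 0;0.42 6 0 -10.4 0 0 0;0.42 7 0 -12.1 0 0 0;0.42 8 0 -13.9 0 0 0;0.42 9 0 -15.6 0 0 0;0.42 10 0 -17.4 0 0 0;0.42 10 0 -17.4 0 0 0"

```text
time_s: 18.15
tool_pos: [0.5117, -0.2782, 0.2543]
tcp_rot: [0.959, -0.117, 0.258, 0.032]
wrist_force: [0.4, -0.3, -2.3]
opening: 0.499
```

Run:
```python
from look import *
st(); gof([.5327,-.199,.26],-14,150)
for n in('scene','top'): snap(n,'p')
```

```text
t 18.15 q [-0.679  0.168  1.9    0.371  0.622  0.881] grasp [ 0.5132 -0.2786  0.2517] az 166.08 pitch 120.09 F [ 0.4 -0.3 -2.3] op 0.499
gof [ 0.7  -8.19 -0.43] [  0.1 -90.1   0.1]
```

View pics/p_scene.png

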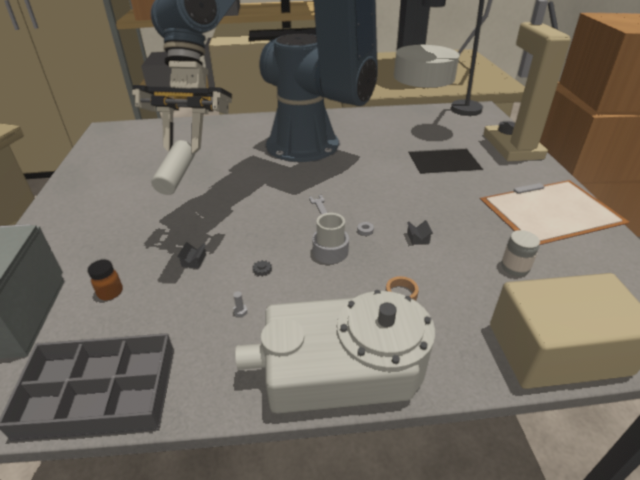

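View pics/p_top.png

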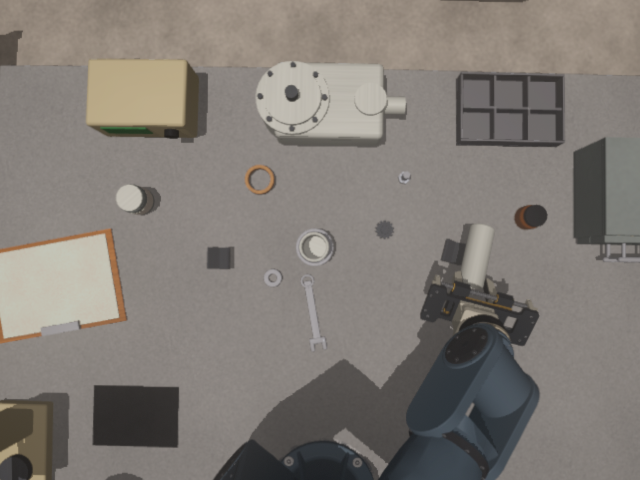

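>>> move_arm:
  targets: "0.42 0.1 -0.7 0 0 -8 0;0.42 0.1 -1.4 -0.1 0 -16 0;0.42 0.2 -2.1 -0.1 0 -24 0;0.42 0.3 -2.9 -0.2 0 -32 0;0.42 0.3 -3.6 -0.2 0 -40 0;0.42 0.4 -4.4 -0.2 0 -48 0;0.42 0.4 -5.1 -0.3 0 -56 0;0.42 0.5 -5.8 -0.3 0 -64 0;0.42 0.6 -6.5 -0.3 0 -72 0;0.42 0.6 -7.3 -0.4 0 -80 0;0.42 0.7 -8.2 -0.4 0 -86 0;0.42 0.7 -8.2 -0.4 0.1 -90.1 0.1;0.42 0.7 -8.2 -0.4 0.1 -90.1 0.1;0.42 0.7 -8.2 -0.4 0.1 -90.1 0.1"

```text
time_s: 19.65
tool_pos: [0.5349, -0.1994, 0.2577]
tcp_rot: [0.859, -0.105, -0.497, -0.062]
wrist_force: [-0.2, -0.7, -2.2]
opening: 0.501
```

Run:
```python
from look import *
st(); gof([.5715,.0270,.26],-75,150)
```

```text
t 19.65 q [-0.382  0.945  0.877 -0.166  2.358  1.382] grasp [ 0.5324 -0.1988  0.2562] az 165.96 pitch 29.87 F [-0.2 -0.7 -2.2] op 0.501
gof [ -1.19 -22.63   1.41] [52.8  0.2 30.5]
```

>>> move_arm:
  targets: "0.42 -0.1 -2.3 0.1 5.3 0 3;0.42 -0.2 -4.6 0.3 10.6 0 6.1;0.42 -0.4 -6.8 0.4 15.8 0.1 9.2;0.42 -0.5 -9 0.6 21.1 0.1 12.2;0.42 -0.6 -11.3 0.7 26.4 0.1 15.2;0.42 -0.7 -13.6 0.8 31.7 0.1 18.3;0.42 -0.8 -15.8 1 37 0.1 21.4;0.42 -1 -18.1 1.1 42.2 0.2 24.4;0.42 -1.1 -20.4 1.3 47.5 0.2 27.5;0.42 -1.2 -22.6 1.4 52.8 0.2 30.5;0.42 -1.2 -22.6 1.4 52.8 0.2 30.5;0.42 -1.2 -22.6 1.4 52.8 0.2 30.5;0.42 -1.2 -22.6 1.4 52.8 0.2 30.5"

```text
time_s: 20.95
tool_pos: [0.5725, 0.0235, 0.2633]
tcp_rot: [0.688, -0.527, -0.396, -0.304]
wrist_force: [0.5, -0.1, -2.4]
opening: 0.5
```

Run:
```python
from look import *
st()
for n in('scene','top'): snap(n,'q')
crop('q','top',270,190,100,90,7);crop('q','scene',280,120,100,150,5)
```

```text
t 20.95 q [-0.387  0.66   1.399  0.787  1.799  2.377] grasp [0.5718 0.026  0.2618] az 105.01 pitch 30.1 F [ 0.5 -0.1 -2.4] op 0.5
```

View pics/q_scene_280_120.png

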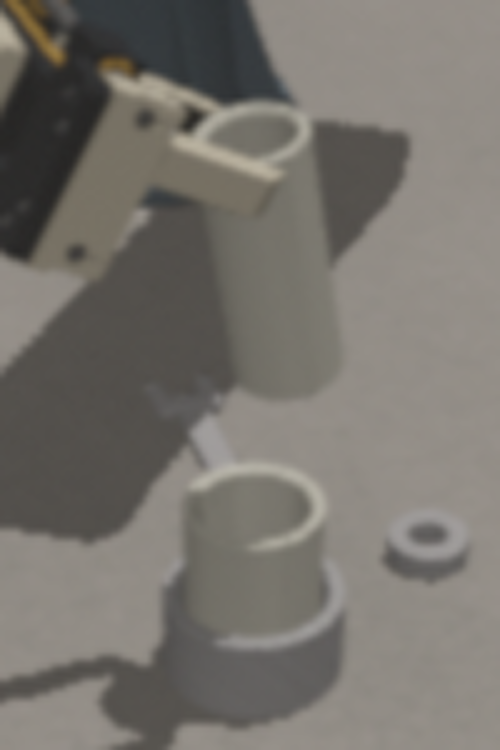

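View pics/q_top_270_190.png

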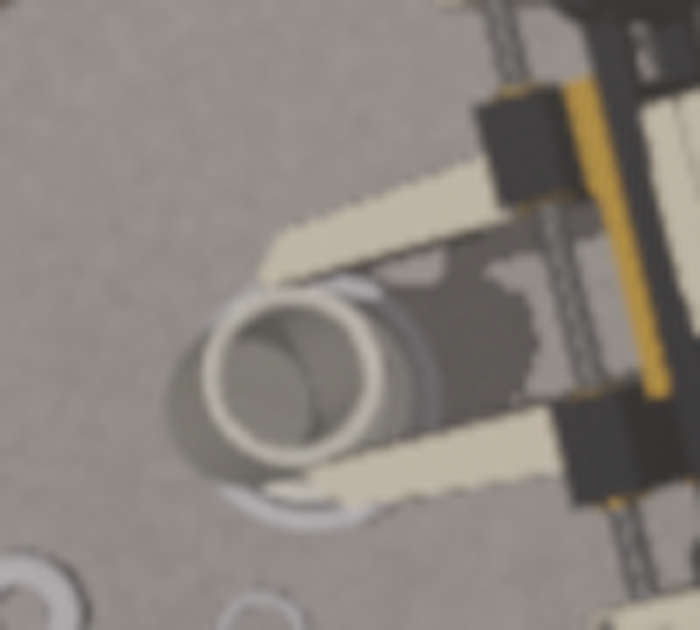

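Run:
```python
from look import *
a=manip.camera('scene');b=manip.camera('top')
ru=o(293.5,377,270,190,7); rs=o(252.5,134,280,120,5)
P,e=tri(b,ru,a,rs); print('rim',P,e)
h=np.array([np.cos(np.radians(-75)),np.sin(np.radians(-75)),0]); yj=np.array([-h[1],h[0],0])
def disc(C,n,r):
    u=np.cross(n,[1,0,0]);u/=np.linalg.norm(u);v=np.cross(n,u);t=np.linspace(0,2*np.pi,180)[:,None]; return C+r*(np.cos(t)*u+np.sin(t)*v)
for tau in(0,5,7,8,9,10,12,14):
    n=np.array([0,0,1])*np.cos(np.radians(tau))+h*np.sin(np.radians(tau))
    F=P-.118*n; q=proj(a,disc(F,n,.024)); qt=proj(b,disc(F,n,.024))
    print(tau,F.round(4),'scene L,R,bot',q[:,0].min().round(1),q[:,0].max().round(1),q[:,1].max().round(1),'top L',qt[:,0].min().round(1),'bot',qt[:,1].max().round(1))
print('meas',o(232,0,280,120,5)[0],o(343,0,280,120,5)[0],o(0,398,280,120,5)[1],'top L',o(168,0,270,190,7)[0])
st()
```

```text
rim [0.57179395 0.02665574 0.27593793] 0.0005727381770793184
0 [0.5718 0.0267 0.1579] scene L,R,bot 318.7 341.0 202.5 top L 301.7 bot 257.0
5 [0.5691 0.0366 0.1584] scene L,R,bot 323.2 345.4 201.7 top L 296.8 bot 258.2
7 [0.5681 0.0405 0.1588] scene L,R,bot 325.0 347.2 201.3 top L 294.9 bot 258.7
8 [0.5675 0.0425 0.1591] scene L,R,bot 325.9 348.0 201.0 top L 293.9 bot 258.9
9 [0.567  0.0445 0.1594] scene L,R,bot 326.8 348.9 200.8 top L 293.0 bot 259.1
10 [0.5665 0.0464 0.1597] scene L,R,bot 327.7 349.7 200.5 top L 292.0 bot 259.4
12 [0.5654 0.0504 0.1605] scene L,R,bot 329.5 351.4 200.0 top L 290.1 bot 259.8
14 [0.5644 0.0542 0.1614] scene L,R,bot 331.3 353.0 199.4 top L 288.2 bot 260.3
meas 326.0 348.2 199.2 top L 293.57142857142856
t 21.15 q [-0.387  0.661  1.4    0.787  1.799  2.378] grasp [0.5718 0.0264 0.2613] az 104.98 pitch 30.03 F [-0.4  0.4 -2.3] op 0.502
```

Run:
```python
from look import *
b=manip.camera('top');a=manip.camera('scene')
uv=o(308,329,270,200,7); m=onz(b,[uv],.093)[0]; print('middle rim',uv,m,ext(b,m,.032))
crop('k','top',270,200,90,90,7)
gof([.5718,.0264,.2613],-75,141.8)
# scene q: middle rim L,R
print('scene mid rim',o(183,0,280,120,5)[0],o(326,0,280,120,5)[0],o(0,463,280,120,5)[1],ext(a,m,.032))
```

```text
middle rim (313.57142857142856, 246.57142857142856) [0.5710588  0.02819099 0.093     ] (np.float64(298.86), np.float64(328.28), np.float64(231.88), np.float64(261.29))
gof [-0.04 -0.01 -0.01] [-0.   8.2 -0. ]
scene mid rim 316.2 344.8 212.2 (np.float64(316.19), np.float64(344.74), np.float64(212.08), np.float64(229.02))
```

View pics/k_top_270_200.png

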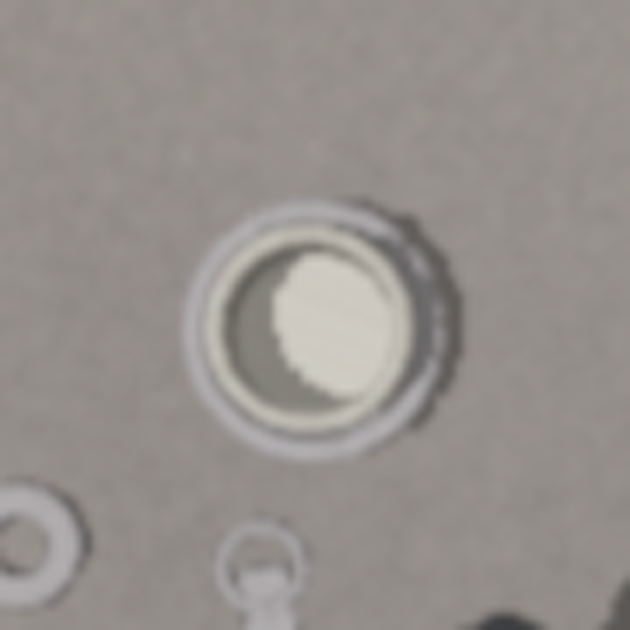

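>>> move_arm:
  targets: "0.42 0 0 0 0 2 0;0.42 0 0 0 0 4 0;0.42 0 0 0 0 6 0;0.42 0 0 0 0 8.2 0;0.42 0 0 0 0 8.2 0;0.42 0 0 0 0 8.2 0"

```text
time_s: 21.85
tool_pos: [0.5721, 0.0244, 0.2633]
tcp_rot: [0.714, -0.548, -0.346, -0.266]
wrist_force: [0.5, -0.6, -1.8]
opening: 0.498
```

Run:
```python
from look import *
st()
for n in('scene','top'): snap(n,'r')
crop('r','top',270,190,100,90,7);crop('r','scene',280,120,100,150,5)
```

```text
t 21.85 q [-0.359  0.603  1.413  0.702  1.717  2.407] grasp [0.5715 0.0267 0.2614] az 104.99 pitch 38.23 F [ 0.5 -0.6 -1.8] op 0.498
```

View pics/r_scene_280_120.png

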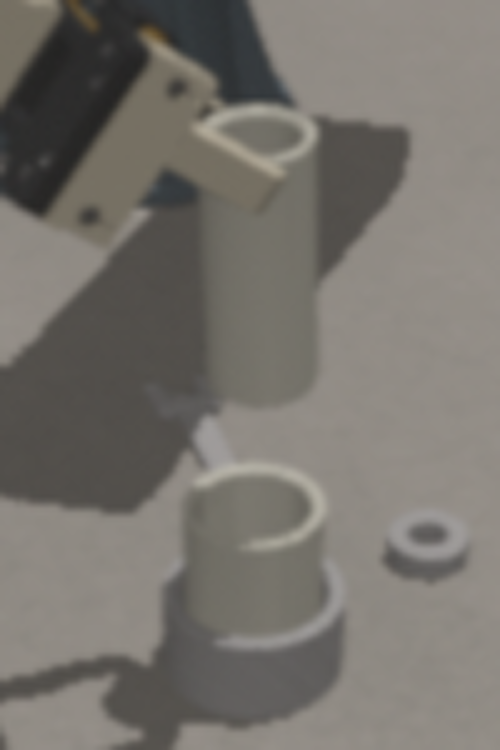

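View pics/r_top_270_190.png

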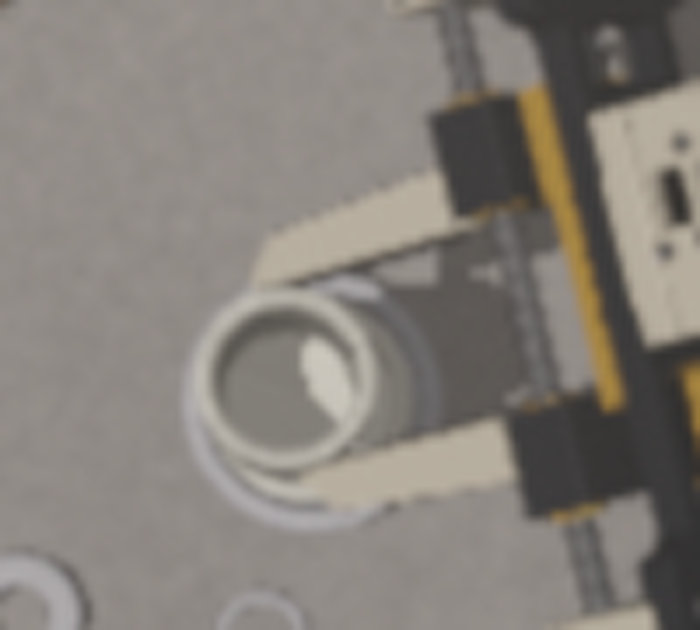

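Run:
```python
from look import *
a=manip.camera('scene');b=manip.camera('top')
P=onz(b,[o(285,378.5,270,190,7)],.276)[0]; print(P,ext(b,P,.024),[o(193,287,270,190,7),o(377,470,270,190,7)])
print('scene rim',ext(a,P,.024),'meas R',o(319,103,280,120,5))
for F in(P-[0,0,.118],): print('foot pred',ext(a,F,.024))
print('meas',o(206,0,280,120,5)[0],o(318,0,280,120,5)[0],o(0,407,280,120,5)[1])
st()
```

```text
[0.57132365 0.02860601 0.276     ] (np.float64(297.31), np.float64(323.26), np.float64(230.68), np.float64(256.62)) [(297.14285714285717, 230.57142857142856), (323.42857142857144, 256.7142857142857)]
scene rim (np.float64(318.82), np.float64(343.0), np.float64(140.8), np.float64(151.87)) meas R (343.4, 140.2)
foot pred (np.float64(319.58), np.float64(341.9), np.float64(190.05), np.float64(202.31))
meas 320.8 343.2 201.0
t 22.05 q [-0.359  0.604  1.413  0.703  1.717  2.407] grasp [0.5716 0.0264 0.2609] az 104.96 pitch 38.19 F [ 0.7  0.4 -1.9] op 0.501
```

>>> move_arm:
  targets: "0.42 0 0 0 0 0.8 0;0.42 1.1 0 0.85 0 0.8 0;0.42 2.2 0 1.7 0 0.8 0;0.42 3.3 0 2.55 0 0.8 0;0.42 4.32 0 3.4 0 0.8 0;0.42 4.32 0 3.4 0 0.8 0;0.42 4.32 0 3.4 0 0.8 0"

```text
time_s: 22.75
tool_pos: [0.5722, 0.0242, 0.2078]
tcp_rot: [0.716, -0.55, -0.342, -0.262]
wrist_force: [0.7, -0.5, -1.7]
opening: 0.499
```

Run:
```python
from look import *
st()
for n in('scene','top'): snap(n,'s')
crop('s','top',270,190,100,90,7);crop('s','scene',290,150,90,120,6)
```

```text
t 22.75 q [-0.356  0.661  1.453  0.688  1.631  2.346] grasp [0.5716 0.0265 0.2059] az 104.97 pitch 38.99 F [ 0.7 -0.5 -1.7] op 0.499
```

View pics/s_scene_290_150.png

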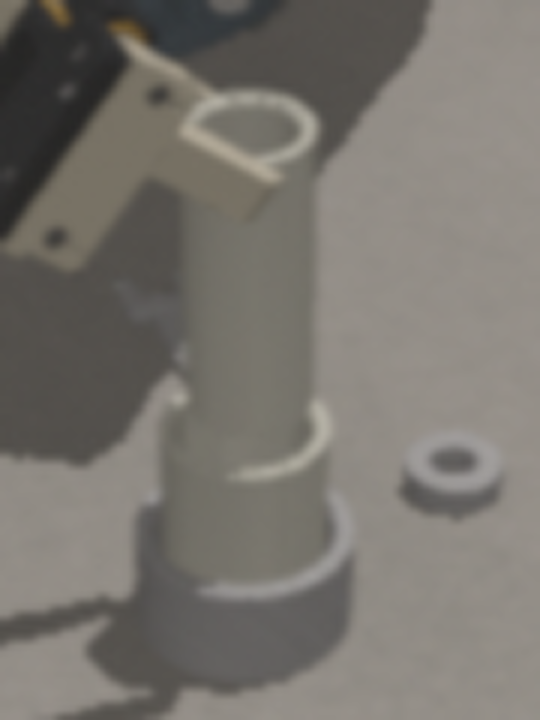

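View pics/s_top_270_190.png

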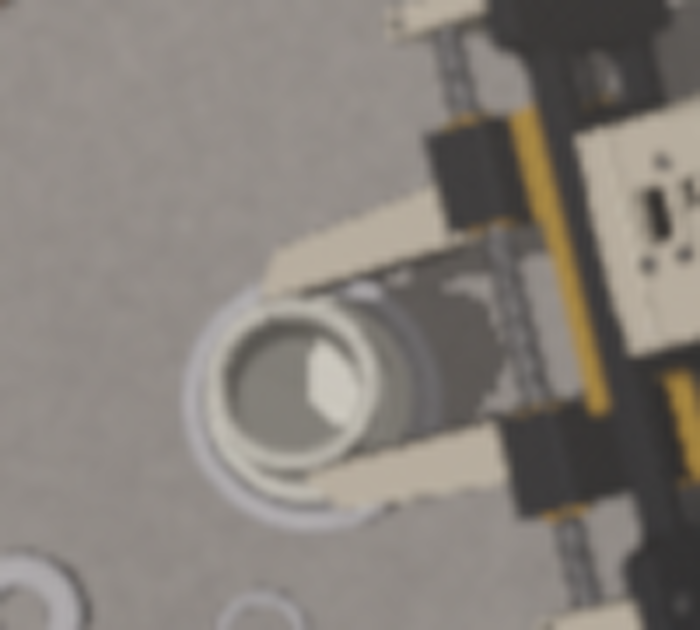

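Run:
```python
from look import *
a=manip.camera('scene');b=manip.camera('top')
P=onz(b,[o(292.5,386,270,190,7)],.221)[0]; print(P)
m=np.array([.5711,.0282,.093])
print('foot pred at mid centre',ext(a,[m[0],m[1],.103],.024),'meas',o(193,0,290,150,6)[0],o(311,0,290,150,6)[0])
print('rim pred',ext(a,[m[0],m[1],.221],.024),'meas',o(182,90,290,150,6),o(320,90,290,150,6))
print('mid rim pred',ext(a,m,.032),'meas',o(162,0,290,150,6),o(332,0,290,150,6), 'bot',o(0,480,290,150,6)[1])
R=Ro.from_quat(manip.read_state()['tcp_rot']).as_matrix()
print(R.T@[0,-.1,0],R.T@[-.1,0,0],R.T@[0,0,-1])
```

```text
[0.57107095 0.02853938 0.221     ]
foot pred at mid centre (np.float64(319.7), np.float64(341.25), np.float64(210.53), np.float64(223.17)) meas 321.75 341.4166666666667
rim pred (np.float64(318.99), np.float64(342.26), np.float64(164.66), np.float64(176.35)) meas (319.9166666666667, 164.58333333333334) (342.9166666666667, 164.58333333333334)
mid rim pred (np.float64(316.19), np.float64(344.74), np.float64(212.09), np.float64(229.03)) meas (316.5833333333333, 149.58333333333334) (344.9166666666667, 149.58333333333334) bot 229.58333333333331
[ 0.06084761  0.02582861 -0.07503633] [-0.01631945  0.09660683  0.02001991] [7.76610840e-01 6.38814590e-04 6.29980313e-01]
```

>>> move_arm:
  targets: "0.42 0.04 0.02 -0.05 0 0 0;0.42 0.43 0.02 0.26 0 0 0;0.42 0.82 0.02 0.58 0 0 0;0.42 1.2 0.02 0.9 0 0 0;0.42 1.6 0.02 1.21 0 0 0;0.42 1.6 0.02 1.21 0 0 0"

```text
time_s: 23.55
tool_pos: [0.5719, 0.0236, 0.1871]
tcp_rot: [0.716, -0.55, -0.342, -0.262]
wrist_force: [-0.1, -0.5, -2.4]
opening: 0.501
```

Run:
```python
from look import *
st()
for n in('scene','top'): snap(n,'u')
crop('u','top',270,190,100,90,7);crop('u','scene',290,150,90,120,6)
```

```text
t 23.55 q [-0.357  0.687  1.464  0.686  1.604  2.322] grasp [0.5713 0.0258 0.1852] az 104.97 pitch 38.98 F [-0.1 -0.5 -2.4] op 0.501
```

View pics/u_scene_290_150.png

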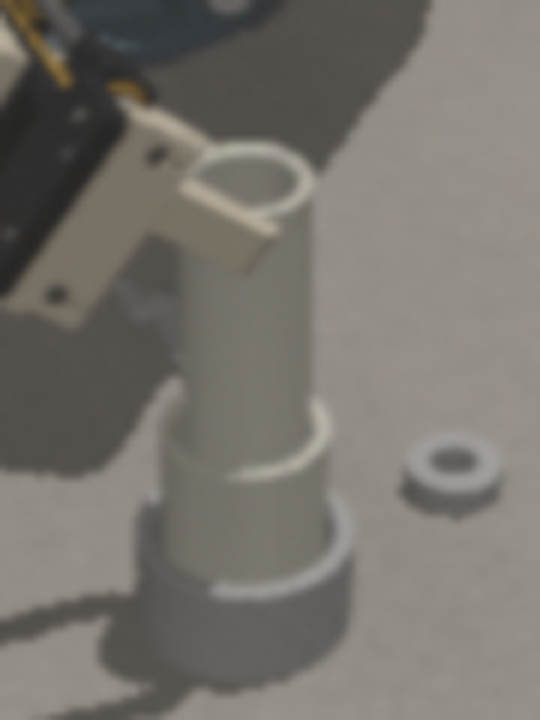

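>>> move_arm:
  targets: "0.42 0.39 0 0.31 0 0 0;0.42 0.78 0 0.63 0 0 0;0.42 1.17 0 0.94 0 0 0;0.42 1.55 0 1.26 0 0 0;0.42 1.55 0 1.26 0 0 0"

```text
time_s: 24.15
tool_pos: [0.5719, 0.0236, 0.1672]
tcp_rot: [0.716, -0.55, -0.342, -0.262]
wrist_force: [0.1, -0.5, -1.7]
opening: 0.498
```

>>> move_arm:
  targets: "0.42 0.39 0 0.31 0 0 0;0.42 0.78 0 0.63 0 0 0;0.42 1.17 0 0.94 0 0 0;0.42 1.55 0 1.26 0 0 0;0.42 1.55 0 1.26 0 0 0"

```text
time_s: 24.65
tool_pos: [0.5719, 0.0237, 0.1473]
tcp_rot: [0.716, -0.55, -0.342, -0.262]
wrist_force: [1.0, -0.1, -2.3]
opening: 0.498
```

Run:
```python
from look import *
st()
for n in('scene','top'): snap(n,'v')
crop('v','top',270,190,100,90,7);crop('v','scene',290,150,90,120,6)
```

```text
t 24.65 q [-0.357  0.74   1.48   0.686  1.55   2.279] grasp [0.5713 0.0259 0.1454] az 104.97 pitch 38.98 F [ 1.  -0.1 -2.3] op 0.498
```

View pics/v_scene_290_150.png

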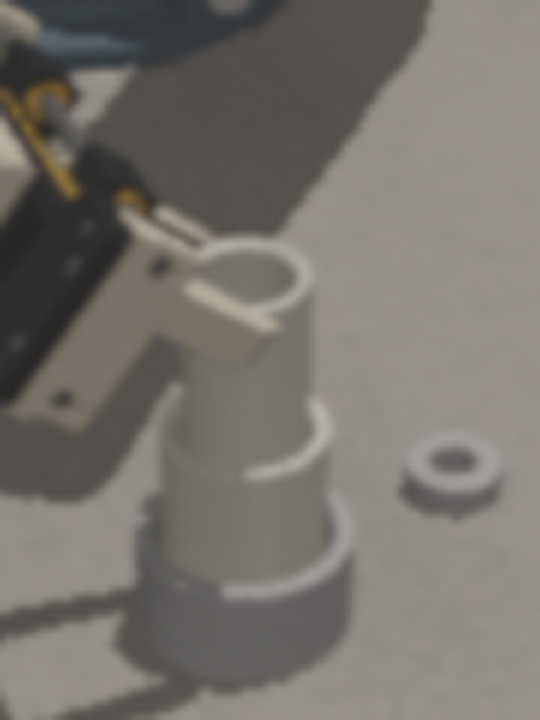

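View pics/v_top_270_190.png

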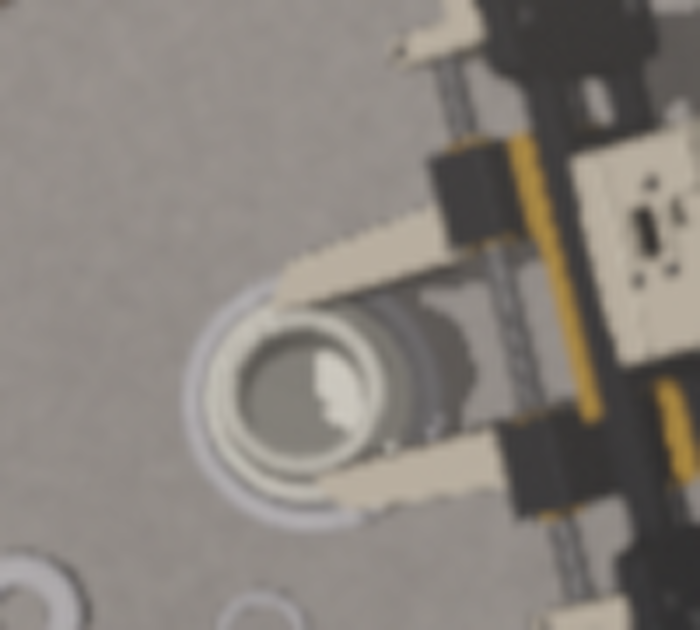

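>>> move_arm:
  targets: "0.42 0.39 0 0.31 0 0 0;0.42 0.78 0 0.63 0 0 0;0.42 1.17 0 0.94 0 0 0;0.42 1.55 0 1.26 0 0 0;0.42 1.78 0 1.45 0 0 0;0.42 1.78 0 1.45 0 0 0"

```text
time_s: 25.35
tool_pos: [0.572, 0.0237, 0.1245]
tcp_rot: [0.716, -0.55, -0.342, -0.262]
wrist_force: [0.4, 0.7, -2.8]
opening: 0.5
```

>>> move_arm:
  targets: "0.42 0.08 0 0.06 0 0 0;0.42 0.16 0 0.13 0 0 0;0.42 0.24 0 0.19 0 0 0;0.42 0.24 0 0.19 0 0 0"

```text
time_s: 25.75
tool_pos: [0.5721, 0.0236, 0.122]
tcp_rot: [0.716, -0.55, -0.341, -0.262]
wrist_force: [0.3, 1.0, -1.6]
opening: 0.5
```

Grasp now ≈ 0.120; ~3 mm to go.

>>> move_arm:
  targets: "0.42 0.08 0 0.06 0 0 0;0.42 0.12 0 0.1 0 0 0;0.42 0.12 0 0.1 0 0 0"

```text
time_s: 26.05
tool_pos: [0.5721, 0.0237, 0.1204]
tcp_rot: [0.716, -0.55, -0.341, -0.262]
wrist_force: [0.5, 0.0, -2.1]
opening: 0.497
```

>>> move_arm:
  targets: "0.42 0.04 0 0.03 0 0 0;0.42 0.08 0 0.06 0 0 0;0.42 0.08 0 0.06 0 0 0"

```text
time_s: 26.35
tool_pos: [0.5722, 0.0236, 0.1197]
tcp_rot: [0.716, -0.55, -0.342, -0.262]
wrist_force: [-0.7, 0.4, 0.3]
opening: 0.498
```

>>> move_arm:
  targets: "0.42 0.04 0 0.03 0 0 0;0.42 0.04 0 0.03 0 0 0"

```text
time_s: 26.55
tool_pos: [0.5722, 0.0237, 0.1196]
tcp_rot: [0.716, -0.549, -0.342, -0.262]
wrist_force: [-1.2, 0.8, 6.0]
opening: 0.497
```

Run:
```python
from look import *
st()
for n in('scene','top'): snap(n,'w')
crop('w','top',270,190,100,90,7);crop('w','scene',290,170,90,100,7)
a=manip.camera('scene')
for z in(.132,.135,.138): print(z,ext(a,[.5711,.0285,z],.024))
```

```text
t 26.55 q [-0.357  0.779  1.486  0.687  1.515  2.249] grasp [0.5716 0.026  0.1177] az 104.98 pitch 38.97 F [-1.2  0.8  6. ] op 0.497
0.132 (np.float64(319.67), np.float64(341.62), np.float64(199.88), np.float64(212.32))
0.135 (np.float64(319.66), np.float64(341.65), np.float64(198.75), np.float64(211.18))
0.138 (np.float64(319.64), np.float64(341.67), np.float64(197.62), np.float64(210.03))
```

View pics/w_scene_290_170.png

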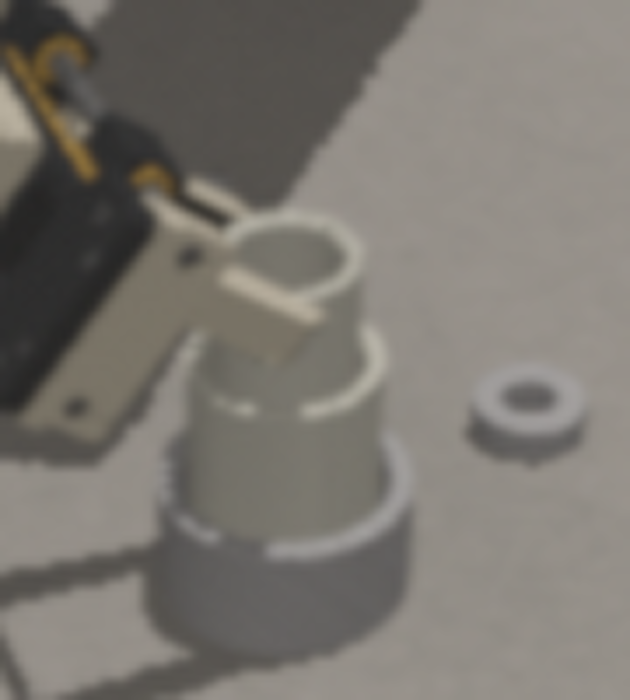

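>>> move_arm:
  targets: "0.55 -0.04 0 -0.03 0 0 0;0.58 -0.04 0 -0.03 0 0 0;0.65 -0.04 0 -0.03 0 0 0;0.75 -0.04 0 -0.03 0 0 0;0.85 -0.04 0 -0.03 0 0 0;0.85 -0.04 0 -0.03 0 0 0;0.85 -0.04 0 -0.03 0 0 0"

```text
time_s: 27.4
tool_pos: [0.5722, 0.0236, 0.1194]
tcp_rot: [0.716, -0.55, -0.341, -0.262]
wrist_force: [-0.1, -0.2, 0.3]
opening: 0.848
```

Run:
```python
from look import *
st()
for n in('scene','top'): snap(n,'x')
crop('x','top',270,190,100,90,7);crop('x','scene',290,170,90,100,7)
```

```text
t 27.4 q [-0.357  0.779  1.486  0.687  1.514  2.249] grasp [0.5716 0.0258 0.1175] az 104.97 pitch 39.02 F [-0.1 -0.2  0.3] op 0.848
```

View pics/x_scene_290_170.png

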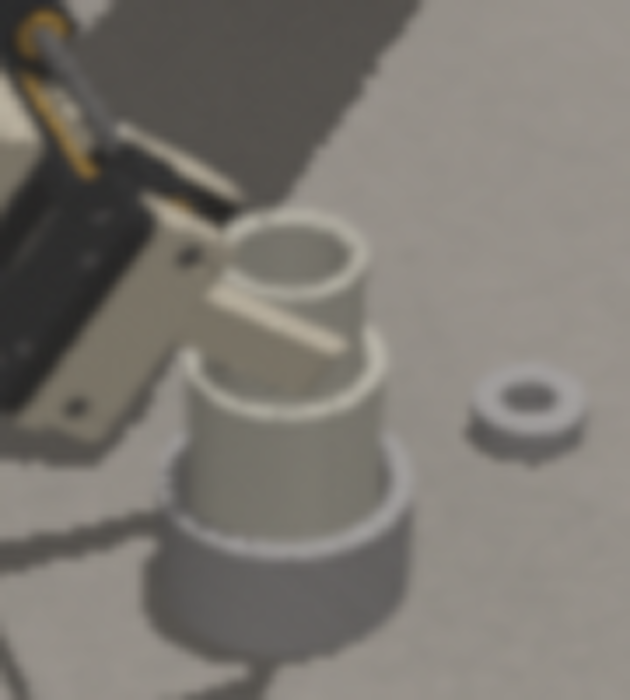

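View pics/x_top_270_190.png

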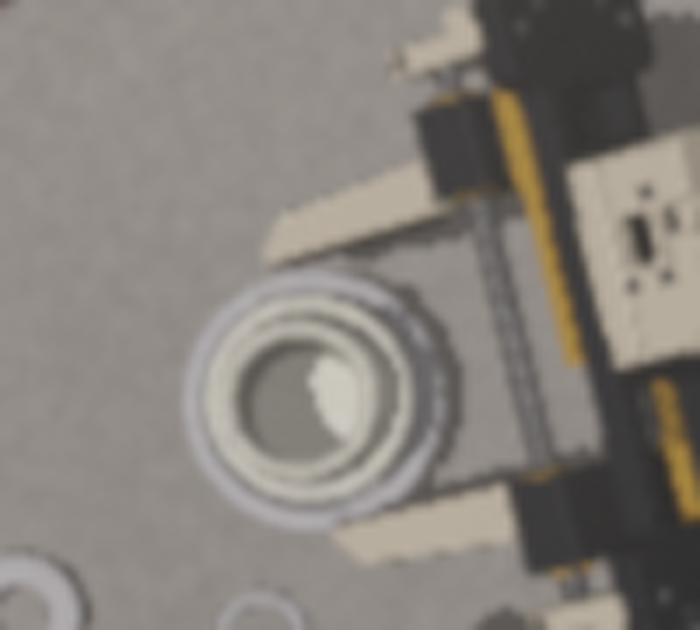

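Nested. Retract straight back, then check.

>>> move_arm:
  targets: "0.85 0 0 -1 0 0 0;0.85 0 0 -2.5 0 0 0;0.85 0 0 -4.5 0 0 0;0.85 0 0 -7 0 0 0;0.85 0 0 -10 0 0 0;0.85 0 0 -14 0 0 0;0.85 0 0 -14 0 0 0;0.85 0 0 -14 0 0 0"

```text
time_s: 28.3
tool_pos: [0.6004, -0.0825, 0.2081]
tcp_rot: [0.716, -0.55, -0.341, -0.262]
wrist_force: [0.1, 0.2, -0.2]
opening: 0.853
```

Run:
```python
from look import *
st()
for n in('scene','top'): snap(n,'y')
crop('y','top',270,190,90,90,7);crop('y','scene',290,170,90,100,7)
```

```text
t 28.3 q [-0.482  0.768  1.25   0.624  1.772  2.316] grasp [ 0.5998 -0.0803  0.2062] az 104.89 pitch 39.08 F [ 0.1  0.2 -0.2] op 0.853
```

View pics/y_scene.png

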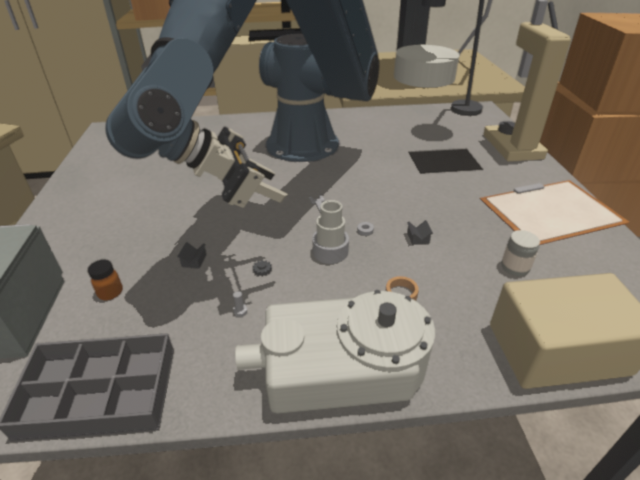

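View pics/y_scene_290_170.png

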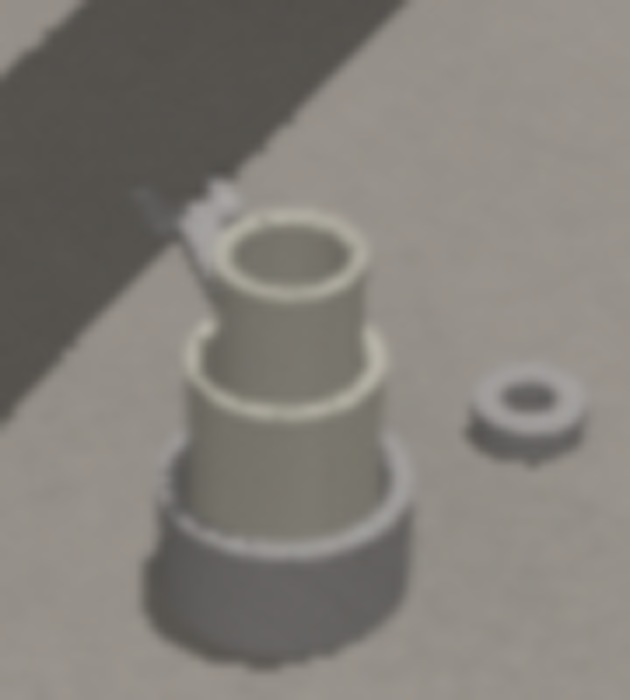

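View pics/y_top_270_190.png

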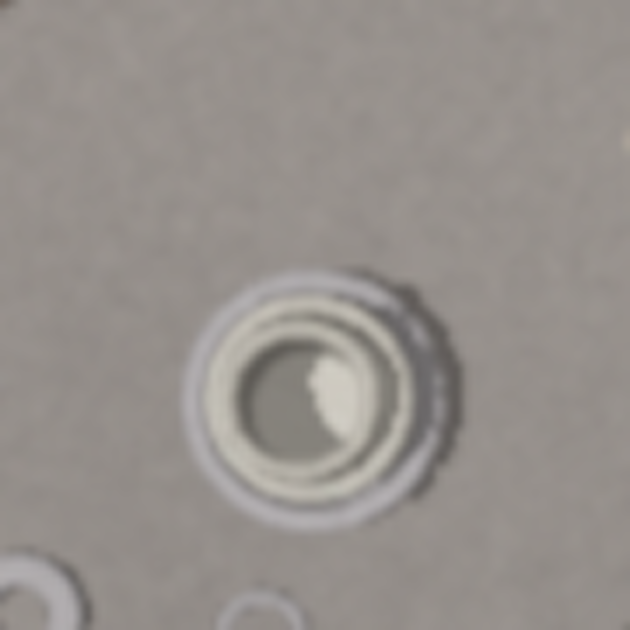

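The scene picture shows the three cups nested at about (331,230), with the small rim near z = 0.132 m, the height it should have when seated. The bystanders look unmoved and the arm is clear.

Run:
```python
from cell import manip
print(manip.hand_in())
```

```text
the job is handed in; nothing more can be done
None
```

All three cups are nested, mouths up, and I handed the job in at about 28 s of the 72 s. The hand-in gave no verdict.

**What I did:** I gripped each cup across its outside near the mouth and lifted it out of its V-block. I turned it mouth up over the large cup and lowered it until it just touched the floor. The wrist force rose by about 11 N for the middle cup and 8 N for the small one. Then I released it and backed straight out.

**Last checks:**
- **Seating:** the rims measured about 93 mm (middle) and 132 mm (small) above the bench, which are the fully seated heights.
- **Position:** the large cup had not visibly moved, and the bystanders looked unmoved. I compared these by eye in the pictures and did not re-measure each one.
- **Arm:** the gripper was clear of everything, with wrist force near zero.

**What went wrong or disagreed:**
- **First approach:** I first tried a flatter approach to the middle cup, but joint 4 hit its range limit. I switched to a steeper one.
- **Small cup tilt:** it sagged about 8° in the fingers during the lift. I saw this in the pictures and corrected the tilt before lowering it.
- **Camera and robot positions:** they differed by about 2 mm at the middle cup, so I shifted the gripper before closing it.

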